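Strip and reset a spattered welding jig

TASK

Strip and reset the welding jig: work every stuck red-handled locating pin out of its socket by twisting it back and forth while pulling gently, and put the pins in the orange tray. Then pick up the brass-nosed tapping bar and with it nudge the yellow carriage in small gentle taps into its tunnel until it rests against the hidden stop, without touching the carriage with the gripper, and lay the bar back on its blue pad. Leave everything else on the table where it is.

Things in the scene. Friction and masses are not known exactly. Their poses are not given: they have to be found in the camera images.
- jig: The welding jig, fixed: a steel plate 230 (x) x 350 (y) x 12 mm with four blue pin sockets on its far half and, along its robot-side edge, the guide and tunnel of the yellow carriage. Origin: centre of the plate's underside, on the table; x from the carriage's side to the sockets' side, y along the carriage's travel, z up. The pins and the carriage stand on the plate, 12 mm above the table.
- tunnel (a point): Middle of the upper edge of the blue tunnel's mouth, 66 mm above the table; axes as the jig's. The tunnel, 67 mm wide outside, runs 125 mm from here towards +y over the carriage's path and hides the stop. Two low guide rails, tops 24 mm above the table, run along the carriage from 75 mm before the mouth.
- stop: The hidden steel stop inside the tunnel, fixed at a place that differs from start to start. Origin: foot of the face that the carriage meets, on the plate's upper side; its y axis points the way the carriage travels, z up.
- carriage_mid (a point): Centre of the carriage, a loose yellow steel block 100 mm long (y, its way of travel), 44 mm wide and high, about 0.5 kg, lying between the guide rails, front end in the tunnel. Tap its -y end face (bare steel patch), 50 mm from this point. At home its +y face, 50 mm ahead, meets the stop, and 20 to 45 mm still stick out of the tunnel. It starts 40 to 65 mm short; a push of 2 to 7 N slides it.
- bar_mid (a point): Centre (half-way up) of the tapping bar, 160 mm long (x), 34 mm high, 0.35 kg, z up: brass nose 36 mm wide, 45 mm long, its flat end face 80 mm from here towards +x; black handle 18 mm wide, its top 17 mm above this point and underside 9 mm below, back to a 26 mm wide pommel 70 to 80 mm towards -x. Hold it across the handle here; the balance point is 15 mm nearer the nose.
- pad: Thin blue pad on the table, 220 (x) x 110 (y) x 1 mm, where the bar belongs. Origin: its centre.
- tray: Orange tray, fixed, 290 (x) x 160 (y) mm outside, walls 35 mm high and 4 mm thick, floor 4 mm thick. Origin: centre of its underside, on the table.
- pin1_mid (a point): Centre (half-way up) of locating pin 1, which may be absent; starts upright in socket 1. 100 mm tall (z), 0.2 kg: steel shaft 22 mm thick; from 10 to 50 mm above this point a red grip plate 44 mm wide (x), 14 mm thick (y), to be held across its thickness. The foot, 50 mm below, carries a cross lug 40 (x) x 8 (y) x 7 mm, which the socket's ledges catch.
- socket1 (a point): Centre of socket 1's mouth, 59 mm above the table, axes as the jig's; a blue box 60 (x) x 50 (y) mm. Ledges at three heights block a pin that stands square, however hard the pull. They let it by, alternately, when turned 0.4 to 0.75 rad to one side, then to the other; each time it climbs about 16 mm, and after 50 mm it is free. Which side comes first is not known; it cannot turn past 0.77.
- pin2_mid (a point): Centre (half-way up) of locating pin 2, which may be absent; starts upright in socket 2. 100 mm tall (z), 0.2 kg: steel shaft 22 mm thick; from 10 to 50 mm above this point a red grip plate 44 mm wide (x), 14 mm thick (y), to be held across its thickness. The foot, 50 mm below, carries a cross lug 40 (x) x 8 (y) x 7 mm, which the socket's ledges catch.
- socket2 (a point): Centre of socket 2's mouth, 59 mm above the table, axes as the jig's; a blue box 60 (x) x 50 (y) mm. Ledges at three heights block a pin that stands square, however hard the pull. They let it by, alternately, when turned 0.4 to 0.75 rad to one side, then to the other; each time it climbs about 16 mm, and after 50 mm it is free. Which side comes first is not known; it cannot turn past 0.77.
- pin3_mid (a point): Centre (half-way up) of locating pin 3, which may be absent; starts upright in socket 3. 100 mm tall (z), 0.2 kg: steel shaft 22 mm thick; from 10 to 50 mm above this point a red grip plate 44 mm wide (x), 14 mm thick (y), to be held across its thickness. The foot, 50 mm below, carries a cross lug 40 (x) x 8 (y) x 7 mm, which the socket's ledges catch.
- socket3 (a point): Centre of socket 3's mouth, 59 mm above the table, axes as the jig's; a blue box 60 (x) x 50 (y) mm. Ledges at three heights block a pin that stands square, however hard the pull. They let it by, alternately, when turned 0.4 to 0.75 rad to one side, then to the other; each time it climbs about 16 mm, and after 50 mm it is free. Which side comes first is not known; it cannot turn past 0.77.
- pin4_mid (a point): Centre (half-way up) of locating pin 4, which may be absent; starts upright in socket 4. 100 mm tall (z), 0.2 kg: steel shaft 22 mm thick; from 10 to 50 mm above this point a red grip plate 44 mm wide (x), 14 mm thick (y), to be held across its thickness. The foot, 50 mm below, carries a cross lug 40 (x) x 8 (y) x 7 mm, which the socket's ledges catch.
- socket4 (a point): Centre of socket 4's mouth, 59 mm above the table, axes as the jig's; a blue box 60 (x) x 50 (y) mm. Ledges at three heights block a pin that stands square, however hard the pull. They let it by, alternately, when turned 0.4 to 0.75 rad to one side, then to the other; each time it climbs about 16 mm, and after 50 mm it is free. Which side comes first is not known; it cannot turn past 0.77.
- hammer: Bystander: hammer with a 260 mm wooden handle, lying left of the jig. Origin: near its middle.
- brush: Bystander: brush, 200 mm long, lying beyond the pad. Origin: near its middle.
- square: Bystander: red magnetic square with 90 mm arms, 16 mm high, lying left of the jig. Origin: its middle.
- offcut: Bystander: steel tube offcut, 50 x 50 mm, 100 mm tall, standing at the near left. Origin: centre of its underside.
Not all that is in view belongs to the job. Of the things that look like the part that bears bar_mid, take the one that is farthest to the robot's right at the start.

How it is judged:
By the outcome, as a careful person would: the job done as asked, in the order asked, and still so for the second after the job is handed in, with the robot touching nothing.
Of pin1, pin2, pin3, pin4 only 2 to 4 are there at a start; the rules pass over those that are not, and their reading is None.
At some moment in a run one of bar may be knocked a few centimetres aside while the robot is not near it.
Once in a run the grip may slacken for a moment while it holds something.
It also fails if it takes over 210 s, if anything falls off the work surface, if the arm or the gripper's body presses on something with over 40 N, if the wrist force passes 120 N, or if a joint passes its speed limit or range.

ROBOT

A 6-joint arm with a two-finger parallel gripper is mounted at the origin on the work surface. World frame = base frame: x ahead of the robot, y to its left, z up, the work surface at z = 0. Lengths are in m, angles in rad, forces in N, time in s.
With the tool pointing down it reaches from about 0.35 to 0.975 m from the base axis. Payload 4.9 kg.
Tool frame: the origin (TCP) lies on the mounting face of the last link; the fingertips stand 173 mm ahead of it and the grasp point (between the pads) lies 155 mm ahead of it; z points along the fingers, y is the direction in which the jaws open and shut (so a half turn about z gives the same grasp; the last joint's range is limited). The gripper opens to 85 mm and grips with 20 to 120 N. Pads are 22 mm wide; open, the fingers measure 114 mm over their backs; the gripper's body (76 mm by 85 mm) begins 54 mm behind the grasp point. The pads swing forward as they close: fully open they stand 13 mm farther back than shut.
Start: joints at [1.206, 0.053, 1.613, -0, 1.476, -0.119], TCP at [0.152, 0.606, 0.405] pointing down, gripper open.
Joint ranges: [-3.01, 3.01], [-1.01, 2.22], [0.06, 2.58], [-1.02, 4.17], [0.09, 2.62], [-3.14, 3.14]. Speed limits (rad/s): [2.57, 2.57, 3.14, 3.14, 3.14, 3.14].

INTERFACE

Orientations are given as a unit quaternion [w, x, y, z].
In Python, from plant import manip gives the robot as it stands.
- The arm moves only by the tool play_rows, never from a script. Its argument "increments" is a list of rows, each an object with "offset": the shift along the tool's x, y, z in mm, a list of three; "twist": the turn about the tool's z in rad; "grip": the opening, from 0 (shut) to 1 (fully open). In form: [{"offset": [dx, dy, dz], "twist": twist, "grip": grip}, ...]. A call has 1 to 5 rows; each row is the pose to reach, as a shift and turn from the pose commanded when the call began, along the tool's axes at that moment; what a row does not reach only later rows make up. A row lasts 1/12 s, in which the tool goes at most 41.7 mm and 7.16 degrees, less where a joint would pass 70% of its speed; a pose out of reach is approached as far as the arm can. A call with a gripper value outside its range is refused whole. The fingers move at their own pace and stop on an object; the grip force is fixed at half the most. Time passes only in rows, so rows that repeat a pose let the fingers close. It gives the time, the measured TCP pose, the force and the opening at its end, in the units of the state.
- manip.state(): the state, without advancing time (a new reading comes with each control period).
- manip.grab_frame(name): name is "scene" or "top" or "wrist"; returns the picture (480x640x3 uint8, blue, green, red); there is no depth.
- manip.get_calibration(name): a dict with "fx", "fy", "cx", "cy" (pixels), "T" (4x4, takes a point from camera to world coordinates). Camera axes: x right, y down, z forward; pixel columns grow to the right and rows downward; lengths in m; the calibration is good to about 2 mm. A picture is of the moment at which its call begins: read the wrist's pose just before it. get_calibration takes no time and is no camera call; for the wrist camera it gives the pose at the moment of the call.
- manip.job_done(): hands the job in, once; it reports no verdict.
Trained networks look in the newest picture that a camera, given by its name, has taken for a name from the list of things; names that differ only in an ending like _2 or _b are one class to them, and where a whole thing is asked for, a point or a joint stands for the part that bears it (a point fixed in the world has none). Each returns a list of dicts, best first, with "p" (0 to 1); they miss things now and then, are a little off and sometimes report something else, mostly with a low value. They report only what shows in the picture. A call takes as long as a camera call. They do not tell look-alikes from the thing itself.
- manip.boxes_of(query, camera): "xyz" ([x, y, z] in m, in the coordinates of the camera as it stood for that picture, good to about 4 mm: the middle of the surface that is visible of it).
- manip.tip_of(query, camera): "xyz" ([x, y, z] in m, in the coordinates of the camera as it stood for that picture, good to about 4 mm: a listed point, or the origin of a listed thing).
The state is a dict: "time": time; "joint_pos": joint angles; "joint_vel": joint speeds; "joint_efforts": joint torques, N m; "tool_pos": TCP position; "tool_rot": TCP orientation; "contact_force": force on the tool from outside, world axes, zero at the start; "ft_torque": the same for the moment, N m; "gripper_width": opening from 0.0 (shut) to 1.0 (fully open).
Only numpy, scipy, OpenCV 4.12 (cv2) and the standard library are available. Lean on these libraries where they do the work, as an engineer would, in place of code of your own. Each camera call takes 0.05 s, during which the arm holds its last target. There are 200 camera calls.

## Working session

There is one attempt and no reset: what is moved stays moved. The work goes in short steps, Python scripts to look and compute and a tool call to move; the robot and the scene stay as the last step left them, time stands still between calls to the robot, and variables do not carry over. Pictures are saved under pics/ and viewed, about 12 in all and at most 16, crops included, and the job is handed in when it is done.

Besides the shell and the picture viewer there is one more tool, called after ">>>" as name(argument=value, ...) on one line, values as JSON. play_rows: Moves the arm, as the interface text tells. Its arguments: {"type":"object","properties":{"increments":{"type":"array"}},"required":["increments"]}

```bash
ls; mkdir -p pics; cat > h.py <<'E'
from plant import manip
import numpy as np, cv2
from scipy.spatial.transform import Rotation as R
np.set_printoptions(precision=4,suppress=True)
def world(cam,xyz):
    T=np.array(manip.get_calibration(cam)["T"]); return T[:3,:3]@np.array(xyz)+T[:3,3]
def find(cam,names,k=1,f='tip'):
    for n in names:
        r=(manip.tip_of if f=='tip' else manip.boxes_of)(n,cam)
        print(cam,n,[(round(d['p'],2),world(cam,d['xyz']).round(4).tolist()) for d in r[:k]])
def pix(cam,p):
    c=manip.get_calibration(cam);T=np.linalg.inv(np.array(c["T"]));q=T[:3,:3]@np.array(p)+T[:3,3]
    return c['fx']*q[0]/q[2]+c['cx'],c['fy']*q[1]/q[2]+c['cy']
def rot():
    s=manip.state();w,x,y,z=s['tool_rot'];return np.array(s['tool_pos']),R.from_quat([x,y,z,w]).as_matrix()
def st():
    s=manip.state();p,M=rot();print('t',round(s['time'],2),'tcp',p,'yaw(x)',round(np.arctan2(M[1,0],M[0,0]),4),'z',M[:,2],'F',np.array(s['contact_force']).round(1),'g',round(s['gripper_width'],3),'q',np.array(s['joint_pos']).round(3))
def go(x,y,z): # grasp-point target -> tool offset mm
    p,M=rot(); print('off',(M.T@(np.array([x,y,z+.155])-p)*1000).round(1))
E
python3 - <<'E'
from h import *
st();print(rot()[1])
for c in('scene','top'):
    cv2.imwrite(f'pics/{c}0.png',manip.grab_frame(c))
find('top',['jig','tunnel','carriage_mid','pad','tray','socket1','socket2','socket3','socket4','pin1_mid','pin2_mid','pin3_mid','pin4_mid'])
find('top',['bar_mid'],4)
print(manip.state()['time'])
E
```

```text
pics
t 0.0 tcp [0.152  0.606  0.4035] yaw(x) 2.8958 z [-0.0007 -0.0019 -1.    ] F [ 0.   0.4 -0.2] g 0.997 q [ 1.206  0.053  1.614  0.     1.476 -0.119]
[[-0.9699  0.2433 -0.0007]
 [ 0.2433  0.9699 -0.0019]
 [ 0.0003 -0.002  -1.    ]]
top jig [(0.57, [0.5448, 0.1188, -0.0009])]
top tunnel [(0.95, [0.4798, 0.1647, 0.0665])]
top carriage_mid [(0.94, [0.4823, 0.1306, 0.0368])]
top pad [(0.83, [0.4958, -0.2005, -0.001])]
top tray [(0.7, [0.5068, -0.3986, 0.0006])]
top socket1 [(0.88, [0.6072, 0.1522, 0.0557])]
top socket2 [(0.88, [0.6072, 0.1522, 0.0557])]
top socket3 [(0.88, [0.6072, 0.1522, 0.0557])]
top socket4 [(0.88, [0.6072, 0.1522, 0.0557])]
top pin1_mid [(0.58, [0.5991, -0.0166, 0.0581])]
top pin2_mid [(0.56, [0.6041, 0.0689, 0.0655])]
top pin3_mid [(0.52, [0.6044, 0.1554, 0.0588])]
top pin4_mid [(0.42, [0.6085, 0.2374, 0.0641])]
top bar_mid [(0.86, [0.2997, 0.2103, 0.0144]), (0.72, [0.5043, -0.1896, 0.0196]), (0.35, [0.6006, -0.016, 0.0576]), (0.23, [0.5117, -0.3991, 0.0008])]
0.8
```

View pics/top0.png

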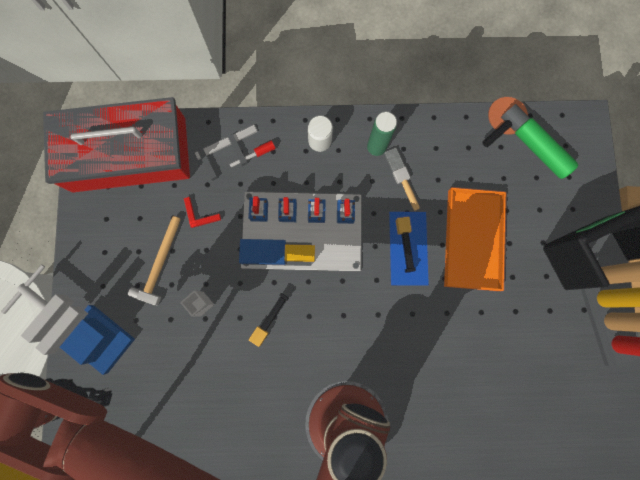

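View pics/scene0.png

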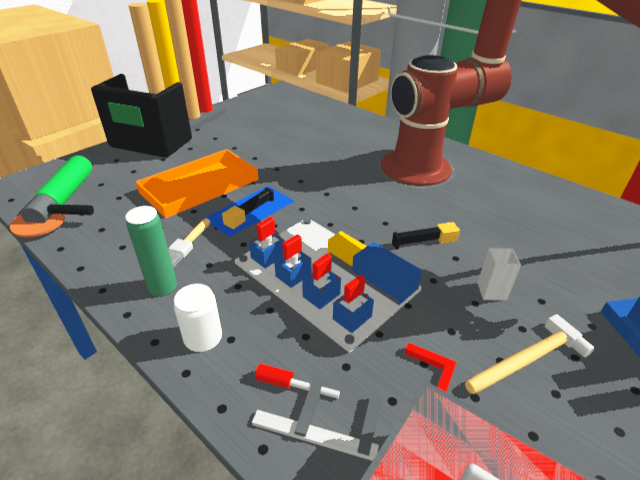

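```bash
python3 - <<'E'
from h import *
find('top',['socket1','pin1_mid'],6)
find('scene',['pin1_mid','bar_mid','socket1'],6)
find('scene',['tunnel','carriage_mid','tray'])
for p in [(.2997,.2103,.0144),(.5043,-.1896,.0196)]: print(pix('top',p),pix('scene',p))
E
```

```text
top socket1 [(0.88, [0.6072, 0.1522, 0.0557]), (0.86, [0.6104, 0.241, 0.061]), (0.81, [0.6088, 0.0676, 0.0574]), (0.77, [0.5993, -0.0159, 0.0551])]
top pin1_mid [(0.58, [0.5991, -0.0166, 0.0581]), (0.32, [0.5073, -0.3979, -0.0009])]
scene pin1_mid [(0.66, [0.5122, -0.3954, -0.0015]), (0.56, [0.598, -0.0123, 0.0645])]
scene bar_mid [(0.75, [0.5015, -0.1947, 0.016]), (0.71, [0.2975, 0.2063, 0.0166])]
scene socket1 [(0.79, [0.6148, 0.24, 0.0587]), (0.77, [0.6059, 0.1512, 0.0654]), (0.63, [0.5982, -0.0145, 0.0603]), (0.58, [0.6043, 0.0686, 0.0614])]
scene tunnel [(0.91, [0.4844, 0.1655, 0.0706])]
scene carriage_mid [(0.75, [0.4795, 0.1316, 0.039])]
scene tray [(0.82, [0.5121, -0.3923, -0.0013])]
(np.float64(269.89773881783816), np.float64(316.7142306503729)) (np.float64(423.6736063187267), np.float64(237.7347385510227))
(np.float64(405.8061985631611), np.float64(242.7111748392616)) (np.float64(248.95943907379655), np.float64(206.87597250000397))
```

Four pins are present: red plates at top-image pixels (256,205), (286,206), (317,207), (346,208). Bars: one at (270,317), loose on the left, and one at (406,243) on the blue pad. The pad one is farthest to the robot's right, so that is the one. I confirm in a crop later. Starting with the left-hand pin.

```bash
python3 - <<'E'
from h import *
go(.612,.2405,.205)
im=cv2.imread('pics/top0.png');a=cv2.resize(im[270:360,220:310],(400,400));b=cv2.resize(im[200:290,370:460],(400,400))
cv2.imwrite('pics/bars.png',np.hstack([a,b]))
E
```

```text
off [-535.1 -242.8   44.7]
```

View pics/bars.png

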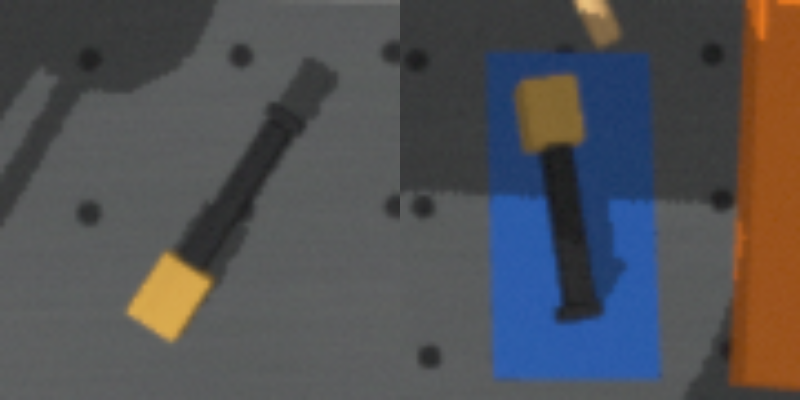

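The right crop shows the bar on the blue pad (nose up at crop (550,110)); it's the one. Moving to the pin.

>>> play_rows(increments=[{"offset": [-187, -85, 16], "twist": -0.07, "grip": 1}, {"offset": [-187, -85, 16], "twist": -0.2, "grip": 1}, {"offset": [-187, -85, 16], "twist": -0.2, "grip": 1}, {"offset": [-187, -85, 16], "twist": -0.2, "grip": 1}, {"offset": [-187, -85, 16], "twist": -0.2, "grip": 1}])

```text
time: 1.62
tool_pos: [0.3138, 0.4769, 0.3888]
tool_rot: [0.0, 0.023, 1.0, 0.0]
contact_force: [1.0, 0.9, -0.4]
gripper_width: 0.999
```

```bash
python3 - <<'E'
from h import *
st();go(.612,.2405,.205)
E
```

```text
t 1.62 tcp [0.3138 0.4769 0.3888] yaw(x) 3.0965 z [ 0.0004  0.0004 -1.    ] F [ 1.   0.9 -0.4] g 0.999 q [ 0.858 -0.065  1.757 -0.     1.449 -0.667]
off [-308.5 -222.7   28.8]
```

>>> play_rows(increments=[{"offset": [-168, -121, 16], "twist": 0, "grip": 1}, {"offset": [-168, -121, 16], "twist": 0, "grip": 1}, {"offset": [-168, -121, 16], "twist": 0, "grip": 1}, {"offset": [-168, -121, 16], "twist": 0, "grip": 1}, {"offset": [-168, -121, 16], "twist": 0, "grip": 1}])

```text
time: 2.03
tool_pos: [0.4764, 0.3481, 0.3728]
tool_rot: [0.0, 0.023, 1.0, 0.0]
contact_force: [0.4, 0.8, 0.4]
gripper_width: 0.999
```

>>> play_rows(increments=[{"offset": [-140, -102, 13], "twist": 0, "grip": 1}, {"offset": [-140, -102, 13], "twist": 0, "grip": 1}, {"offset": [-140, -102, 13], "twist": 0, "grip": 1}, {"offset": [-140, -102, 13], "twist": 0, "grip": 1}, {"offset": [-140, -102, 13], "twist": 0, "grip": 1}])

```text
time: 2.45
tool_pos: [0.6139, 0.2371, 0.3589]
tool_rot: [0.001, 0.026, 1.0, -0.001]
contact_force: [-1.1, 0.8, -0.2]
gripper_width: 1.001
```

```bash
python3 - <<'E'
from h import *
st()
cv2.imwrite('pics/w1.png',manip.grab_frame('wrist'))
find('wrist',['pin1_mid','socket1','pin4_mid'],4)
find('wrist',['pin1_mid'],4,'box')
go(.612,.2405,.205)
E
```

```text
t 2.45 tcp [0.6139 0.2371 0.3589] yaw(x) 3.0905 z [ 0.0012 -0.0019 -1.    ] F [-1.1  0.8 -0.2] g 1.001 q [ 0.256  0.159  1.575 -0.002  1.406 -1.263]
wrist pin1_mid [(0.84, [0.5977, -0.0106, 0.0661])]
wrist socket1 [(0.9, [0.5997, 0.0719, 0.0575]), (0.74, [0.5991, -0.0092, 0.0607]), (0.6, [0.6026, 0.1614, 0.0592])]
wrist pin4_mid [(0.79, [0.6074, 0.2449, 0.0656])]
wrist pin1_mid [(0.78, [0.597, -0.0029, 0.0759])]
off [-2.7 -1.7 -0.2]
```

View pics/w1.png

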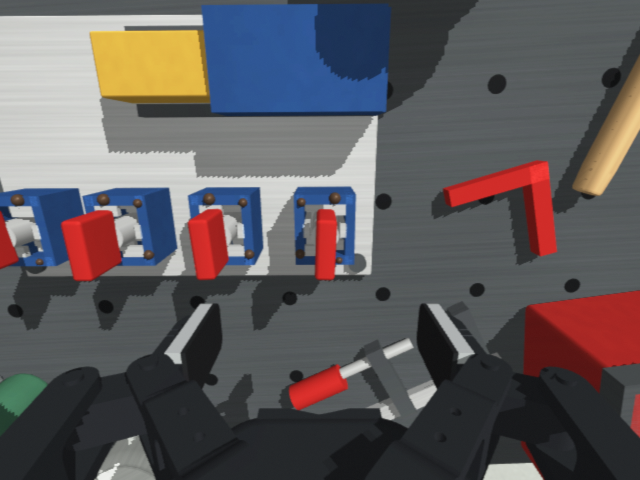

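```bash
python3 - <<'E'
from h import *
im=cv2.imread('pics/w1.png').astype(int)
red=((im[...,2]>150)&(im[...,1]<80)&(im[...,0]<80)).astype(np.uint8)
n,_,s,c=cv2.connectedComponentsWithStats(red)
print([(a[:5].tolist()) for a in s[1:] if a[4]>200])
from scipy.optimize import least_squares
yaw=-.047
u=np.array([np.cos(yaw),np.sin(yaw)]);v=np.array([-u[1],u[0]])
def bbox(x,y):
    P=[pix('wrist',[*(np.array([x,y])+a*.022*u+b*.007*v),z]) for a in(-1,1) for b in(-1,1) for z in(.072,.112)]
    P=np.array(P);return np.r_[P.min(0),P.max(0)]
for a in s[1:]:
    x,y,w,h,A=a
    if A>200 and 60<x<340 and 150<y<260 and h>50:
        t=np.array([x,y,x+w,y+h])
        r=least_squares(lambda p:bbox(*p)-t,[.61,.2])
        print(t,r.x,r.fun)
E
```

```text
[[444, 161, 113, 95, 3409], [188, 209, 40, 70, 2093], [317, 209, 20, 70, 1227], [62, 211, 59, 69, 3014], [0, 214, 17, 53, 480], [531, 291, 109, 76, 5079], [290, 365, 58, 45, 1339], [631, 394, 9, 42, 247]]
[188 209 228 279] [0.6029 0.1622] [-0.7845 -1.5976  0.9651  1.5778]
[317 209 337 279] [0.6067 0.2476] [-0.6069 -1.6086  0.5732  1.5676]
[ 62 211 121 280] [0.6003 0.0772] [-2.9853 -2.0479  3.6715  2.1793]
```

```bash
python3 - <<'E'
from h import *
go(.608,.245,.093)
E
```

```text
off [  1.5   2.6 111.8]
```

>>> play_rows(increments=[{"offset": [1.5, 8, 40], "twist": 0, "grip": 1}, {"offset": [1.5, 8, 80], "twist": 0, "grip": 1}, {"offset": [1.5, 8, 112], "twist": 0, "grip": 1}, {"offset": [1.5, 8, 112], "twist": 0, "grip": 1}, {"offset": [1.5, 8, 112], "twist": 0, "grip": 1}])

```text
time: 3.12
tool_pos: [0.6073, 0.2505, 0.2459]
tool_rot: [-0.002, 0.022, 1.0, -0.001]
contact_force: [0.2, -0.4, 1.4]
gripper_width: 1.002
```

```bash
python3 - <<'E'
from h import *
st();go(.608,.245,.093)
E
```

```text
t 3.12 tcp [0.6073 0.2505 0.2459] yaw(x) 3.0978 z [-0.0047 -0.0012 -1.    ] F [ 0.2 -0.4  1.4] g 1.002 q [ 0.278  0.266  1.652  0.     1.229 -1.249]
off [-1.  -5.4 -2.1]
```

>>> play_rows(increments=[{"offset": [-1, -4, -1], "twist": 0, "grip": 1}, {"offset": [-1, -4, -1], "twist": 0, "grip": 0.3}, {"offset": [-1, -4, -1], "twist": 0, "grip": 0}, {"offset": [-1, -4, -1], "twist": 0, "grip": 0}, {"offset": [-1, -4, -1], "twist": 0, "grip": 0}])

```text
time: 3.53
tool_pos: [0.6104, 0.2455, 0.2504]
tool_rot: [0.001, 0.023, 1.0, 0.0]
contact_force: [-0.2, 0.1, 0.4]
gripper_width: 0.455
```

>>> play_rows(increments=[{"offset": [0, 0, 0], "twist": 0, "grip": 0}, {"offset": [0, 0, 0], "twist": 0, "grip": 0}, {"offset": [0, 0, 0], "twist": 0, "grip": 0}, {"offset": [0, 0, 0], "twist": 0, "grip": 0}, {"offset": [0, 0, 0], "twist": 0, "grip": 0}])

```text
time: 3.95
tool_pos: [0.6103, 0.2443, 0.2493]
tool_rot: [0.0, 0.023, 1.0, -0.002]
contact_force: [-0.4, -6.0, 3.1]
gripper_width: 0.154
```

>>> play_rows(increments=[{"offset": [0, -1, 0], "twist": 0.12, "grip": 0}, {"offset": [0, -1, 0], "twist": 0.24, "grip": 0}, {"offset": [0, -1, 0], "twist": 0.36, "grip": 0}, {"offset": [0, -1, 0], "twist": 0.48, "grip": 0}, {"offset": [0, -1, 0], "twist": 0.58, "grip": 0}])

```text
time: 4.37
tool_pos: [0.6099, 0.2442, 0.2492]
tool_rot: [-0.0, 0.311, 0.951, -0.0]
contact_force: [-1.6, -2.0, 3.2]
gripper_width: 0.153
```

>>> play_rows(increments=[{"offset": [0, 0, 0], "twist": 0, "grip": 0}, {"offset": [0, 0, -2], "twist": 0, "grip": 0}, {"offset": [0, 0, -4], "twist": 0, "grip": 0}, {"offset": [0, 0, -5], "twist": 0, "grip": 0}, {"offset": [0, 0, -5], "twist": 0, "grip": 0}])

```text
time: 4.78
tool_pos: [0.6094, 0.2442, 0.2523]
tool_rot: [-0.001, 0.307, 0.952, -0.001]
contact_force: [0.8, -1.1, -6.3]
gripper_width: 0.156
```

```bash
python3 - <<'E'
from h import *
st()
E
```

```text
t 4.78 tcp [0.6094 0.2442 0.2523] yaw(x) 2.5167 z [-0.0015 -0.0007 -1.    ] F [ 0.8 -1.1 -6.3] g 0.156 q [ 0.268  0.257  1.65  -0.     1.236 -0.678]
```

>>> play_rows(increments=[{"offset": [0, 0, -1], "twist": 0, "grip": 0}, {"offset": [0, 0, -3], "twist": 0, "grip": 0}, {"offset": [0, 0, -4], "twist": 0, "grip": 0}, {"offset": [0, 0, -4], "twist": 0, "grip": 0}, {"offset": [0, 0, -4], "twist": 0, "grip": 0}])

```text
time: 5.2
tool_pos: [0.6088, 0.244, 0.2527]
tool_rot: [-0.001, 0.308, 0.951, -0.001]
contact_force: [8.1, 0.6, -23.7]
gripper_width: 0.159
```

Blocked on this side; ease and try the other.

>>> play_rows(increments=[{"offset": [0, 0, 5], "twist": -0.12, "grip": 0}, {"offset": [0, 0, 6], "twist": -0.24, "grip": 0}, {"offset": [0, 0, 6], "twist": -0.36, "grip": 0}, {"offset": [0, 0, 6], "twist": -0.48, "grip": 0}, {"offset": [0, 0, 6], "twist": -0.6, "grip": 0}])

```text
time: 5.62
tool_pos: [0.6103, 0.2437, 0.2524]
tool_rot: [0.0, 0.01, 1.0, -0.001]
contact_force: [2.1, -4.2, -4.3]
gripper_width: 0.154
```

>>> play_rows(increments=[{"offset": [0, 0, 0], "twist": -0.12, "grip": 0}, {"offset": [0, 0, 0], "twist": -0.24, "grip": 0}, {"offset": [0, 0, 0], "twist": -0.36, "grip": 0}, {"offset": [0, 0, 0], "twist": -0.48, "grip": 0}, {"offset": [0, 0, 0], "twist": -0.56, "grip": 0}])

```text
time: 6.03
tool_pos: [0.6108, 0.2431, 0.2531]
tool_rot: [0.001, -0.267, 0.964, -0.002]
contact_force: [1.9, -7.5, -2.8]
gripper_width: 0.157
```

>>> play_rows(increments=[{"offset": [0, 0, 0], "twist": 0, "grip": 0}, {"offset": [0, 0, -3], "twist": 0, "grip": 0}, {"offset": [0, 0, -5], "twist": 0, "grip": 0}, {"offset": [0, 0, -7], "twist": 0, "grip": 0}, {"offset": [0, 0, -7], "twist": 0, "grip": 0}])

```text
time: 6.45
tool_pos: [0.6099, 0.2433, 0.2592]
tool_rot: [-0.001, -0.264, 0.964, -0.002]
contact_force: [-1.6, -6.2, -3.4]
gripper_width: 0.155
```

```bash
python3 - <<'E'
from h import *
st()
E
```

```text
t 6.45 tcp [0.6099 0.2433 0.2592] yaw(x) -2.6071 z [-0.0013 -0.0039 -1.    ] F [-1.6 -6.2 -3.4] g 0.155 q [ 0.267  0.25   1.646 -0.004  1.247 -1.837]
```

>>> play_rows(increments=[{"offset": [0, -1, -2], "twist": 0, "grip": 0}, {"offset": [0, -1, -4], "twist": 0, "grip": 0}, {"offset": [0, -1, -6], "twist": 0, "grip": 0}, {"offset": [0, -1, -8], "twist": 0, "grip": 0}, {"offset": [0, -1, -8], "twist": 0, "grip": 0}])

```text
time: 6.87
tool_pos: [0.6104, 0.243, 0.2671]
tool_rot: [-0.001, -0.264, 0.965, -0.001]
contact_force: [-0.8, -5.7, -3.1]
gripper_width: 0.157
```

>>> play_rows(increments=[{"offset": [0, 0, -2], "twist": 0, "grip": 0}, {"offset": [0, 0, -3], "twist": 0, "grip": 0}, {"offset": [0, 0, -4], "twist": 0, "grip": 0}, {"offset": [0, 0, -4], "twist": 0, "grip": 0}, {"offset": [0, 0, -4], "twist": 0, "grip": 0}])

```text
time: 7.28
tool_pos: [0.6101, 0.2429, 0.2685]
tool_rot: [-0.001, -0.264, 0.965, -0.001]
contact_force: [4.1, -4.5, -12.0]
gripper_width: 0.156
```

>>> play_rows(increments=[{"offset": [0, 0, 4], "twist": 0.12, "grip": 0}, {"offset": [0, 0, 5], "twist": 0.24, "grip": 0}, {"offset": [0, 0, 5], "twist": 0.36, "grip": 0}, {"offset": [0, 0, 5], "twist": 0.48, "grip": 0}, {"offset": [0, 0, 5], "twist": 0.6, "grip": 0}])

```text
time: 7.7
tool_pos: [0.6102, 0.2435, 0.2663]
tool_rot: [-0.001, 0.036, 0.999, -0.0]
contact_force: [-1.7, -3.3, -1.8]
gripper_width: 0.154
```

>>> play_rows(increments=[{"offset": [0, 0, 0], "twist": 0.12, "grip": 0}, {"offset": [0, 0, 0], "twist": 0.24, "grip": 0}, {"offset": [0, 0, 0], "twist": 0.36, "grip": 0}, {"offset": [0, 0, 0], "twist": 0.48, "grip": 0}, {"offset": [0, 0, 0], "twist": 0.55, "grip": 0}])

```text
time: 8.12
tool_pos: [0.6104, 0.2439, 0.2668]
tool_rot: [-0.0, 0.305, 0.952, 0.0]
contact_force: [-1.3, -3.3, -2.1]
gripper_width: 0.156
```

>>> play_rows(increments=[{"offset": [0, 0, -3], "twist": 0, "grip": 0}, {"offset": [0, 0, -6], "twist": 0, "grip": 0}, {"offset": [0, 0, -9], "twist": 0, "grip": 0}, {"offset": [0, 0, -11], "twist": 0, "grip": 0}, {"offset": [0, 0, -11], "twist": 0, "grip": 0}])

```text
time: 8.53
tool_pos: [0.6107, 0.2438, 0.2782]
tool_rot: [0.001, 0.303, 0.953, 0.001]
contact_force: [0.2, -0.6, -1.2]
gripper_width: 0.16
```

>>> play_rows(increments=[{"offset": [0, 0, -3], "twist": 0, "grip": 0}, {"offset": [0, 0, -5], "twist": 0, "grip": 0}, {"offset": [0, 0, -5], "twist": -0.12, "grip": 0}, {"offset": [0, 0, -5], "twist": -0.24, "grip": 0}, {"offset": [0, 0, -5], "twist": -0.36, "grip": 0}])

```text
time: 8.95
tool_pos: [0.6107, 0.2436, 0.2823]
tool_rot: [0.001, 0.124, 0.992, 0.0]
contact_force: [0.8, -1.0, -1.5]
gripper_width: 0.154
```

>>> play_rows(increments=[{"offset": [0, 0, 0], "twist": -0.12, "grip": 0}, {"offset": [0, 0, 0], "twist": -0.24, "grip": 0}, {"offset": [0, 0, 0], "twist": -0.36, "grip": 0}, {"offset": [0, 0, 0], "twist": -0.48, "grip": 0}, {"offset": [0, 0, 0], "twist": -0.6, "grip": 0}])

```text
time: 9.37
tool_pos: [0.6108, 0.243, 0.2822]
tool_rot: [0.001, -0.174, 0.985, -0.001]
contact_force: [1.5, -3.4, -1.6]
gripper_width: 0.157
```

>>> play_rows(increments=[{"offset": [0, 0, 0], "twist": -0.12, "grip": 0}, {"offset": [0, 0, 0], "twist": -0.19, "grip": 0}, {"offset": [0, 0, -2], "twist": -0.19, "grip": 0}, {"offset": [0, 0, -5], "twist": -0.19, "grip": 0}, {"offset": [0, 0, -8], "twist": -0.19, "grip": 0}])

```text
time: 9.78
tool_pos: [0.6101, 0.2431, 0.2891]
tool_rot: [-0.001, -0.263, 0.965, -0.001]
contact_force: [-0.1, -5.0, -5.4]
gripper_width: 0.157
```

```bash
python3 - <<'E'
from h import *
st()
E
```

```text
t 9.78 tcp [0.6101 0.2431 0.2891] yaw(x) -2.6089 z [-0.0021 -0.0018 -1.    ] F [-0.1 -5.  -5.4] g 0.157 q [ 0.266  0.218  1.63  -0.001  1.296 -1.837]
```

>>> play_rows(increments=[{"offset": [0, 0, -4], "twist": 0, "grip": 0}, {"offset": [0, 0, -8], "twist": 0, "grip": 0}, {"offset": [0, 0, -12], "twist": 0, "grip": 0}, {"offset": [0, 0, -16], "twist": 0, "grip": 0}, {"offset": [0, 0, -20], "twist": 0, "grip": 0}])

```text
time: 10.2
tool_pos: [0.6106, 0.2442, 0.3113]
tool_rot: [0.001, -0.264, 0.965, 0.001]
contact_force: [-0.5, -0.6, -2.1]
gripper_width: 0.154
```

>>> play_rows(increments=[{"offset": [0, 0, -15], "twist": 0, "grip": 0}, {"offset": [0, 0, -35], "twist": 0, "grip": 0}, {"offset": [0, 0, -55], "twist": 0, "grip": 0}, {"offset": [0, 0, -70], "twist": 0, "grip": 0}, {"offset": [0, 0, -70], "twist": 0, "grip": 0}])

```text
time: 10.62
tool_pos: [0.6113, 0.244, 0.3861]
tool_rot: [0.005, -0.264, 0.965, 0.0]
contact_force: [1.5, 0.0, -1.3]
gripper_width: 0.161
```

```bash
python3 - <<'E'
from h import *
st(); go(.51,-.395,.22)
cv2.imwrite('pics/w2.png',manip.grab_frame('wrist'))
E
```

```text
t 10.62 tcp [0.6113 0.244  0.3861] yaw(x) -2.6073 z [ 0.0091  0.0029 -1.    ] F [ 1.5  0.  -1.3] g 0.161 q [ 0.267  0.139  1.552  0.     1.441 -1.838]
off [ 412.7 -498.3    8.4]
```

View pics/w2.png

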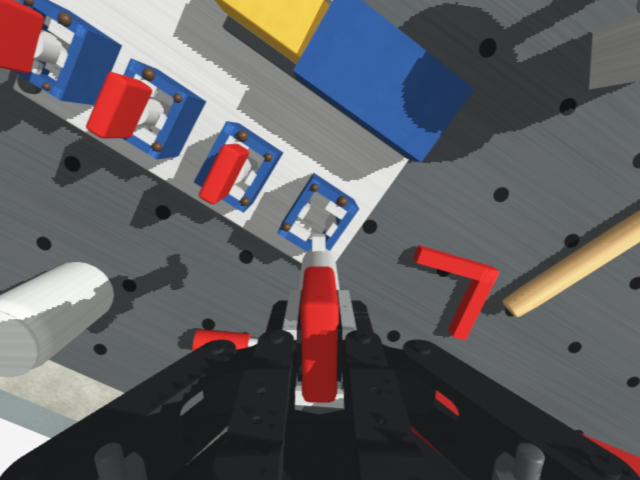

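Pin is out (red plate held at (320,330), empty socket at (318,215)). Carrying it to the tray.

>>> play_rows(increments=[{"offset": [29, -27, 0], "twist": 0.12, "grip": 0}, {"offset": [58, -54, 0], "twist": 0.24, "grip": 0}, {"offset": [87, -81, 0], "twist": 0.36, "grip": 0}, {"offset": [116, -108, 0], "twist": 0.48, "grip": 0}, {"offset": [145, -135, 0], "twist": 0.57, "grip": 0}])

```text
time: 11.08
tool_pos: [0.5531, 0.0522, 0.378]
tool_rot: [-0.001, 0.02, 1.0, 0.0]
contact_force: [1.1, -0.3, -1.8]
gripper_width: 0.153
```

```bash
python3 - <<'E'
from h import *
st(); go(.42,-.395,.225)
E
```

```text
t 11.08 tcp [0.5531 0.0522 0.378 ] yaw(x) 3.101 z [-0.0024  0.0002 -1.    ] F [ 1.1 -0.3 -1.8] g 0.153 q [-0.04  -0.094  1.803  0.     1.436 -1.57 ]
off [ 114.9 -452.2   -1.8]
```

>>> play_rows(increments=[{"offset": [10, -38, 0], "twist": 0, "grip": 0}, {"offset": [20, -76, 0], "twist": 0, "grip": 0}, {"offset": [30, -114, 0], "twist": 0, "grip": 0}, {"offset": [40, -152, 0], "twist": 0, "grip": 0}, {"offset": [50, -190, 0], "twist": 0, "grip": 0}])

```text
time: 11.5
tool_pos: [0.4963, -0.1359, 0.3783]
tool_rot: [-0.001, 0.018, 1.0, 0.0]
contact_force: [0.1, -0.6, -1.7]
gripper_width: 0.155
```

>>> play_rows(increments=[{"offset": [10, -38, 0], "twist": 0, "grip": 0}, {"offset": [20, -76, 0], "twist": 0, "grip": 0}, {"offset": [30, -114, 0], "twist": 0, "grip": 0}, {"offset": [40, -152, 0], "twist": 0, "grip": 0}, {"offset": [50, -190, 0], "twist": 0, "grip": 0}])

```text
time: 11.92
tool_pos: [0.4395, -0.3241, 0.3783]
tool_rot: [-0.001, 0.018, 1.0, 0.001]
contact_force: [0.9, -0.3, -1.9]
gripper_width: 0.156
```

```bash
python3 - <<'E'
from h import *
st(); go(.42,-.395,.095)
cv2.imwrite('pics/w3.png',manip.grab_frame('wrist'))
find('wrist',['tray','pad','bar_mid'])
E
```

```text
t 11.92 tcp [ 0.4395 -0.3241  0.3783] yaw(x) 3.1055 z [-0.0011  0.0016 -1.    ] F [ 0.9 -0.3 -1.9] g 0.156 q [-0.772 -0.118  1.824  0.     1.438 -2.306]
off [ 16.8 -71.8 128.2]
wrist tray [(0.76, [0.5071, -0.3937, -0.0004])]
wrist pad [(0.55, [0.489, -0.1987, -0.0001])]
wrist bar_mid [(0.98, [0.5019, -0.1867, 0.0149])]
```

View pics/w3.png

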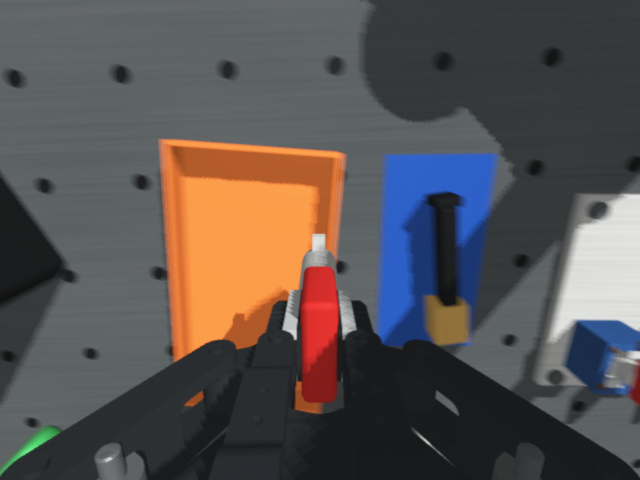

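The tray is at (255,250), pad with the bar at (440,250); pin still held. Lowering into the tray's near end.

>>> play_rows(increments=[{"offset": [9, -38, 0], "twist": 0, "grip": 0}, {"offset": [17, -74, 15], "twist": 0, "grip": 0}, {"offset": [17, -74, 50], "twist": 0, "grip": 0}, {"offset": [17, -74, 85], "twist": 0, "grip": 0}, {"offset": [17, -74, 115], "twist": 0, "grip": 0}])

```text
time: 12.53
tool_pos: [0.4213, -0.3945, 0.2622]
tool_rot: [-0.0, 0.017, 1.0, 0.001]
contact_force: [0.2, 0.9, -2.6]
gripper_width: 0.157
```

>>> play_rows(increments=[{"offset": [0, 0, 6], "twist": 0, "grip": 0}, {"offset": [0, 0, 12], "twist": 0, "grip": 0}, {"offset": [0, 0, 16], "twist": 0, "grip": 0}, {"offset": [0, 0, 18], "twist": 0, "grip": 0}, {"offset": [0, 0, 19], "twist": 0, "grip": 0}])

```text
time: 12.95
tool_pos: [0.422, -0.3963, 0.2477]
tool_rot: [0.001, 0.018, 1.0, -0.001]
contact_force: [0.2, -0.9, -1.1]
gripper_width: 0.155
```

```bash
python3 - <<'E'
from h import *
st()
E
```

```text
t 12.95 tcp [ 0.422  -0.3963  0.2477] yaw(x) 3.1065 z [ 0.0022 -0.0026 -1.    ] F [ 0.2 -0.9 -1.1] g 0.155 q [-0.883  0.092  1.847  0.     1.199 -2.418]
```

>>> play_rows(increments=[{"offset": [0, 0, 2], "twist": 0, "grip": 0}, {"offset": [0, 0, 4], "twist": 0, "grip": 0}, {"offset": [0, 0, 4], "twist": 0, "grip": 0}, {"offset": [0, 0, 4], "twist": 0, "grip": 0}, {"offset": [0, 0, 4], "twist": 0, "grip": 0}])

```text
time: 13.37
tool_pos: [0.4212, -0.3961, 0.242]
tool_rot: [0.0, 0.018, 1.0, -0.0]
contact_force: [0.4, 0.2, -2.0]
gripper_width: 0.154
```

>>> play_rows(increments=[{"offset": [0, 0, 1], "twist": 0, "grip": 0}, {"offset": [0, 0, 2], "twist": 0, "grip": 0}, {"offset": [0, 0, 2], "twist": 0, "grip": 0}, {"offset": [0, 0, 2], "twist": 0, "grip": 0}, {"offset": [0, 0, 2], "twist": 0, "grip": 0}])

```text
time: 13.78
tool_pos: [0.4214, -0.3964, 0.2413]
tool_rot: [0.0, 0.018, 1.0, -0.0]
contact_force: [-2.3, 1.7, 5.7]
gripper_width: 0.154
```

Contact. Release and rise, then head to the next pin.

>>> play_rows(increments=[{"offset": [0, 0, -1], "twist": 0, "grip": 0.3}, {"offset": [0, 0, -1], "twist": 0, "grip": 0.5}, {"offset": [0, 0, -1], "twist": 0, "grip": 1}, {"offset": [0, 0, -1], "twist": 0, "grip": 1}, {"offset": [0, 0, -1], "twist": 0, "grip": 1}])

```text
time: 14.2
tool_pos: [0.4211, -0.396, 0.2405]
tool_rot: [-0.0, 0.018, 1.0, 0.0]
contact_force: [-0.8, -0.3, -0.0]
gripper_width: 0.856
```

>>> play_rows(increments=[{"offset": [0, 0, -10], "twist": 0, "grip": 1}, {"offset": [0, 0, -35], "twist": 0, "grip": 1}, {"offset": [0, 0, -70], "twist": 0, "grip": 1}, {"offset": [0, 0, -105], "twist": 0, "grip": 1}, {"offset": [0, 0, -125], "twist": 0, "grip": 1}])

```text
time: 14.62
tool_pos: [0.4216, -0.3965, 0.3711]
tool_rot: [0.002, 0.018, 1.0, -0.002]
contact_force: [0.7, -1.1, 0.7]
gripper_width: 1.0
```

```bash
python3 - <<'E'
from h import *
st(); go(.603,.160,.21)
E
```

```text
t 14.62 tcp [ 0.4216 -0.3965  0.3711] yaw(x) 3.1059 z [ 0.0039 -0.0048 -1.    ] F [ 0.7 -1.1  0.7] g 1.0 q [-0.883 -0.035  1.758 -0.     1.413 -2.418]
off [-161.4  562.6    4.2]
```

>>> play_rows(increments=[{"offset": [-16, 38, 0], "twist": 0, "grip": 1}, {"offset": [-32, 76, 0], "twist": 0, "grip": 1}, {"offset": [-48, 114, 0], "twist": 0, "grip": 1}, {"offset": [-64, 152, 0], "twist": 0, "grip": 1}, {"offset": [-80, 190, 0], "twist": 0, "grip": 1}])

```text
time: 15.03
tool_pos: [0.5082, -0.2073, 0.3668]
tool_rot: [0.001, 0.018, 1.0, -0.0]
contact_force: [0.5, -0.5, -0.1]
gripper_width: 0.999
```

>>> play_rows(increments=[{"offset": [-16, 38, 0], "twist": 0, "grip": 1}, {"offset": [-32, 76, 0], "twist": 0, "grip": 1}, {"offset": [-48, 114, 0], "twist": 0, "grip": 1}, {"offset": [-64, 152, 0], "twist": 0, "grip": 1}, {"offset": [-80, 190, 0], "twist": 0, "grip": 1}])

```text
time: 15.45
tool_pos: [0.5951, -0.0199, 0.3667]
tool_rot: [0.001, 0.018, 1.0, -0.0]
contact_force: [0.3, -0.1, -0.2]
gripper_width: 1.002
```

```bash
python3 - <<'E'
from h import *
st(); go(.599,-.0115,.093)
E
```

```text
t 15.45 tcp [ 0.5951 -0.0199  0.3667] yaw(x) 3.106 z [ 0.0012 -0.0003 -1.    ] F [ 0.3 -0.1 -0.2] g 1.002 q [-0.158  0.009  1.722 -0.     1.41  -1.693]
off [ -3.5   8.5 118.7]
```

>>> play_rows(increments=[{"offset": [-3.5, 8.5, 40], "twist": 0.01, "grip": 1}, {"offset": [-3.5, 8.5, 80], "twist": 0.01, "grip": 1}, {"offset": [-3.5, 8.5, 110], "twist": 0.01, "grip": 1}, {"offset": [-3.5, 8.5, 118], "twist": 0.01, "grip": 1}, {"offset": [-3.5, 8.5, 118], "twist": 0.01, "grip": 1}])

```text
time: 15.87
tool_pos: [0.5972, -0.0133, 0.2448]
tool_rot: [-0.003, 0.023, 1.0, 0.0]
contact_force: [0.0, -0.2, -0.3]
gripper_width: 1.0
```

>>> play_rows(increments=[{"offset": [0, 0, 0], "twist": 0, "grip": 0}, {"offset": [0, 0, 0], "twist": 0, "grip": 0}, {"offset": [0, 0, 0], "twist": 0, "grip": 0}, {"offset": [0, 0, 0], "twist": 0, "grip": 0}, {"offset": [0, 0, 0], "twist": 0, "grip": 0}])

```text
time: 16.28
tool_pos: [0.599, -0.0139, 0.2495]
tool_rot: [0.001, 0.023, 1.0, -0.0]
contact_force: [-0.5, -0.1, -0.0]
gripper_width: 0.303
```

>>> play_rows(increments=[{"offset": [0, 0, 0], "twist": 0, "grip": 0}, {"offset": [0, 0, 0], "twist": 0, "grip": 0}, {"offset": [0, 0, 0], "twist": 0, "grip": 0}, {"offset": [0, 0, 0], "twist": 0, "grip": 0}, {"offset": [0, 0, 0], "twist": 0, "grip": 0}])

```text
time: 16.7
tool_pos: [0.599, -0.0137, 0.2489]
tool_rot: [0.001, 0.023, 1.0, -0.0]
contact_force: [-0.0, -1.1, 5.9]
gripper_width: 0.156
```

```bash
python3 - <<'E'
from h import *
st()
E
```

```text
t 16.7 tcp [ 0.599  -0.0137  0.2489] yaw(x) 3.0958 z [ 0.0018 -0.0005 -1.    ] F [-0.  -1.1  5.9] g 0.156 q [-0.147  0.136  1.797 -0.     1.207 -1.672]
```

Gripped. Try the same side first (negative twist), with a slight lift.

>>> play_rows(increments=[{"offset": [0, 0, -1], "twist": -0.12, "grip": 0}, {"offset": [0, 0, -1], "twist": -0.24, "grip": 0}, {"offset": [0, 0, -1], "twist": -0.36, "grip": 0}, {"offset": [0, 0, -1], "twist": -0.48, "grip": 0}, {"offset": [0, 0, -1], "twist": -0.57, "grip": 0}])

```text
time: 17.12
tool_pos: [0.5986, -0.0136, 0.2489]
tool_rot: [0.0, -0.262, 0.965, -0.0]
contact_force: [0.8, -0.1, 3.7]
gripper_width: 0.15
```

>>> play_rows(increments=[{"offset": [0, 0, -1], "twist": 0, "grip": 0}, {"offset": [0, 0, -3], "twist": 0, "grip": 0}, {"offset": [0, 0, -5], "twist": 0, "grip": 0}, {"offset": [0, 0, -6], "twist": 0, "grip": 0}, {"offset": [0, 0, -6], "twist": 0, "grip": 0}])

```text
time: 17.53
tool_pos: [0.5983, -0.0136, 0.2546]
tool_rot: [-0.0, -0.259, 0.966, 0.0]
contact_force: [-0.3, -0.0, -3.0]
gripper_width: 0.151
```

Passing. Continue to just under the second ledge, then reverse.

>>> play_rows(increments=[{"offset": [0, 0, -3], "twist": 0, "grip": 0}, {"offset": [0, 0, -6], "twist": 0, "grip": 0}, {"offset": [0, 0, -9], "twist": 0, "grip": 0}, {"offset": [0, 0, -11], "twist": 0, "grip": 0}, {"offset": [0, 0, -11], "twist": 0, "grip": 0}])

```text
time: 17.95
tool_pos: [0.5987, -0.0136, 0.2667]
tool_rot: [0.001, -0.259, 0.966, -0.0]
contact_force: [-0.8, -0.4, -1.1]
gripper_width: 0.157
```

>>> play_rows(increments=[{"offset": [0, 0, 0], "twist": 0.12, "grip": 0}, {"offset": [0, 0, 0], "twist": 0.24, "grip": 0}, {"offset": [0, 0, 0], "twist": 0.36, "grip": 0}, {"offset": [0, 0, 0], "twist": 0.48, "grip": 0}, {"offset": [0, 0, 0], "twist": 0.6, "grip": 0}])

```text
time: 18.37
tool_pos: [0.5984, -0.0136, 0.2657]
tool_rot: [-0.0, 0.041, 0.999, 0.0]
contact_force: [0.6, -0.2, -1.6]
gripper_width: 0.155
```

>>> play_rows(increments=[{"offset": [0, 0, 0], "twist": 0.12, "grip": 0}, {"offset": [0, 0, 0], "twist": 0.24, "grip": 0}, {"offset": [0, 0, 0], "twist": 0.36, "grip": 0}, {"offset": [0, 0, 0], "twist": 0.48, "grip": 0}, {"offset": [0, 0, 0], "twist": 0.55, "grip": 0}])

```text
time: 18.78
tool_pos: [0.5984, -0.0136, 0.2657]
tool_rot: [-0.0, 0.31, 0.951, 0.0]
contact_force: [-0.4, 0.1, -1.8]
gripper_width: 0.155
```

>>> play_rows(increments=[{"offset": [0, 0, -1], "twist": 0, "grip": 0}, {"offset": [0, 0, -4], "twist": 0, "grip": 0}, {"offset": [0, 0, -7], "twist": 0, "grip": 0}, {"offset": [0, 0, -8], "twist": 0, "grip": 0}, {"offset": [0, 0, -8], "twist": 0, "grip": 0}])

```text
time: 19.2
tool_pos: [0.5987, -0.0136, 0.2745]
tool_rot: [0.001, 0.307, 0.952, 0.0]
contact_force: [-1.0, -0.4, -1.4]
gripper_width: 0.158
```

>>> play_rows(increments=[{"offset": [0, 0, -3], "twist": 0, "grip": 0}, {"offset": [0, 0, -6], "twist": 0, "grip": 0}, {"offset": [0, 0, -8], "twist": 0, "grip": 0}, {"offset": [0, 0, -8], "twist": -0.12, "grip": 0}, {"offset": [0, 0, -8], "twist": -0.24, "grip": 0}])

```text
time: 19.62
tool_pos: [0.5986, -0.0136, 0.2822]
tool_rot: [0.0, 0.189, 0.982, 0.0]
contact_force: [-0.1, -0.1, -1.5]
gripper_width: 0.157
```

>>> play_rows(increments=[{"offset": [0, 0, 0], "twist": -0.12, "grip": 0}, {"offset": [0, 0, 0], "twist": -0.24, "grip": 0}, {"offset": [0, 0, 0], "twist": -0.36, "grip": 0}, {"offset": [0, 0, 0], "twist": -0.48, "grip": 0}, {"offset": [0, 0, 0], "twist": -0.6, "grip": 0}])

```text
time: 20.03
tool_pos: [0.5985, -0.0136, 0.2819]
tool_rot: [0.0, -0.11, 0.994, -0.0]
contact_force: [0.9, -0.4, -1.8]
gripper_width: 0.156
```

>>> play_rows(increments=[{"offset": [0, 0, 0], "twist": -0.12, "grip": 0}, {"offset": [0, 0, 0], "twist": -0.24, "grip": 0}, {"offset": [0, 0, 0], "twist": -0.31, "grip": 0}, {"offset": [0, 0, -3], "twist": -0.31, "grip": 0}, {"offset": [0, 0, -7], "twist": -0.31, "grip": 0}])

```text
time: 20.45
tool_pos: [0.5983, -0.0136, 0.2886]
tool_rot: [-0.0, -0.258, 0.966, 0.0]
contact_force: [0.1, -0.2, -1.7]
gripper_width: 0.156
```

>>> play_rows(increments=[{"offset": [0, 0, -4], "twist": 0, "grip": 0}, {"offset": [0, 0, -8], "twist": 0, "grip": 0}, {"offset": [0, 0, -12], "twist": 0, "grip": 0}, {"offset": [0, 0, -16], "twist": 0, "grip": 0}, {"offset": [0, 0, -20], "twist": 0, "grip": 0}])

```text
time: 20.87
tool_pos: [0.5985, -0.0136, 0.3093]
tool_rot: [0.0, -0.259, 0.966, -0.0]
contact_force: [-0.4, 0.5, -1.4]
gripper_width: 0.157
```

>>> play_rows(increments=[{"offset": [0, 0, -12], "twist": 0, "grip": 0}, {"offset": [0, 0, -30], "twist": 0, "grip": 0}, {"offset": [0, 0, -50], "twist": 0, "grip": 0}, {"offset": [0, 0, -55], "twist": 0.12, "grip": 0}, {"offset": [0, 0, -55], "twist": 0.24, "grip": 0}])

```text
time: 21.28
tool_pos: [0.5992, -0.0137, 0.368]
tool_rot: [0.003, -0.139, 0.99, -0.001]
contact_force: [-0.2, -0.2, -1.8]
gripper_width: 0.155
```

```bash
python3 - <<'E'
from h import *
st(); go(.482,-.395,.215)
E
```

```text
t 21.28 tcp [ 0.5992 -0.0137  0.368 ] yaw(x) -2.8632 z [ 0.0059 -0.0009 -1.    ] F [-0.2 -0.2 -1.8] g 0.155 q [-0.147  0.016  1.713 -0.     1.407 -1.996]
off [ 217.5 -334.4   -2.4]
```

Free. To the tray (no obstacle above 0.11 on this path).

>>> play_rows(increments=[{"offset": [22, -33, 0], "twist": 0.12, "grip": 0}, {"offset": [44, -67, 0], "twist": 0.24, "grip": 0}, {"offset": [65, -100, 0], "twist": 0.32, "grip": 0}, {"offset": [87, -134, 0], "twist": 0.32, "grip": 0}, {"offset": [109, -167, 0], "twist": 0.32, "grip": 0}])

```text
time: 21.7
tool_pos: [0.5399, -0.206, 0.3649]
tool_rot: [0.001, 0.018, 1.0, -0.0]
contact_force: [0.9, -0.8, -2.4]
gripper_width: 0.158
```

```bash
python3 - <<'E'
from h import *
st(); go(.482,-.395,.205)
E
```

```text
t 21.7 tcp [ 0.5399 -0.206   0.3649] yaw(x) 3.1061 z [ 0.0012 -0.0007 -1.    ] F [ 0.9 -0.8 -2.4] g 0.158 q [-0.493 -0.031  1.765 -0.     1.407 -2.028]
off [  51.2 -191.     5. ]
```

>>> play_rows(increments=[{"offset": [10, -38, 0], "twist": 0, "grip": 0}, {"offset": [20, -76, 0], "twist": 0, "grip": 0}, {"offset": [31, -114, 0], "twist": 0, "grip": 0}, {"offset": [41, -152, 0], "twist": 0, "grip": 0}, {"offset": [51, -190, 0], "twist": 0, "grip": 0}])

```text
time: 22.12
tool_pos: [0.4819, -0.3943, 0.3649]
tool_rot: [0.0, 0.018, 1.0, -0.0]
contact_force: [1.3, 0.1, -1.9]
gripper_width: 0.159
```

```bash
python3 - <<'E'
from h import *
st(); go(.482,-.395,.087)
cv2.imwrite('pics/w4.png',manip.grab_frame('wrist'))
find('wrist',['pin1_mid'],3)
E
```

```text
t 22.12 tcp [ 0.4819 -0.3943  0.3649] yaw(x) 3.1055 z [ 0.0008 -0.0007 -1.    ] F [ 1.3  0.1 -1.9] g 0.159 q [-0.805  0.074  1.658  0.     1.409 -2.34 ]
off [  0.   -0.6 122.9]
wrist pin1_mid []
```

View pics/w4.png

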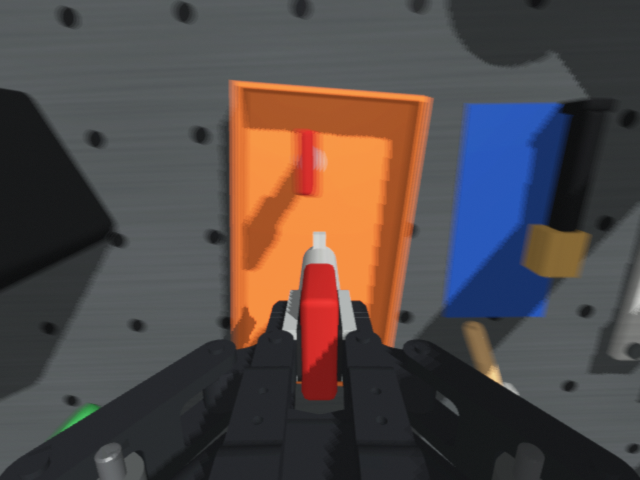

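First pin stands at (307,162) in the tray. The bar has been shifted toward the jig ((570,190), off the pad's edge) — to be re-measured later. Place this pin.

>>> play_rows(increments=[{"offset": [0, 0, 40], "twist": 0, "grip": 0}, {"offset": [0, 0, 80], "twist": 0, "grip": 0}, {"offset": [0, 0, 105], "twist": 0, "grip": 0}, {"offset": [0, 0, 117], "twist": 0, "grip": 0}, {"offset": [0, 0, 120], "twist": 0, "grip": 0}])

```text
time: 22.63
tool_pos: [0.4827, -0.3918, 0.2419]
tool_rot: [-0.001, 0.018, 1.0, 0.001]
contact_force: [0.1, -0.0, -1.5]
gripper_width: 0.154
```

>>> play_rows(increments=[{"offset": [0, 0, 2], "twist": 0, "grip": 0}, {"offset": [0, 0, 4], "twist": 0, "grip": 0}, {"offset": [0, 0, 5], "twist": 0, "grip": 0}, {"offset": [0, 0, 5], "twist": 0, "grip": 0}, {"offset": [0, 0, 5], "twist": 0, "grip": 0}])

```text
time: 23.05
tool_pos: [0.4836, -0.3931, 0.241]
tool_rot: [0.001, 0.018, 1.0, -0.001]
contact_force: [0.7, -0.2, 2.0]
gripper_width: 0.153
```

>>> play_rows(increments=[{"offset": [0, 0, -1], "twist": 0, "grip": 0.3}, {"offset": [0, 0, -1], "twist": 0, "grip": 0.5}, {"offset": [0, 0, -1], "twist": 0, "grip": 1}, {"offset": [0, 0, -1], "twist": 0, "grip": 1}, {"offset": [0, 0, -1], "twist": 0, "grip": 1}])

```text
time: 23.47
tool_pos: [0.4828, -0.3925, 0.2396]
tool_rot: [-0.0, 0.018, 1.0, 0.0]
contact_force: [-0.9, -0.4, -0.2]
gripper_width: 0.852
```

>>> play_rows(increments=[{"offset": [0, 0, -10], "twist": 0, "grip": 1}, {"offset": [0, 0, -35], "twist": 0, "grip": 1}, {"offset": [0, 0, -70], "twist": 0, "grip": 1}, {"offset": [0, 0, -105], "twist": 0, "grip": 1}, {"offset": [0, 0, -125], "twist": 0, "grip": 1}])

```text
time: 23.88
tool_pos: [0.4833, -0.3929, 0.3702]
tool_rot: [0.002, 0.018, 1.0, -0.002]
contact_force: [0.9, -1.2, 0.9]
gripper_width: 0.998
```

>>> play_rows(increments=[{"offset": [-8, 38, 0], "twist": 0, "grip": 1}, {"offset": [-16, 76, 0], "twist": 0, "grip": 1}, {"offset": [-24, 114, 0], "twist": 0, "grip": 1}, {"offset": [-32, 152, 0], "twist": 0, "grip": 1}, {"offset": [-40, 190, 0], "twist": 0, "grip": 1}])

```text
time: 24.3
tool_pos: [0.5296, -0.2024, 0.3657]
tool_rot: [0.001, 0.018, 1.0, -0.0]
contact_force: [0.6, 0.5, 1.1]
gripper_width: 0.995
```

>>> play_rows(increments=[{"offset": [-8, 38, 0], "twist": 0, "grip": 1}, {"offset": [-16, 76, 0], "twist": 0, "grip": 1}, {"offset": [-24, 114, 0], "twist": 0, "grip": 1}, {"offset": [-32, 152, 0], "twist": 0, "grip": 1}, {"offset": [-40, 190, 0], "twist": 0, "grip": 1}])

```text
time: 24.72
tool_pos: [0.5765, -0.0137, 0.3657]
tool_rot: [0.001, 0.018, 1.0, -0.0]
contact_force: [0.9, -0.5, 0.3]
gripper_width: 0.998
```

```bash
python3 - <<'E'
from h import *
st(); go(.6025,.0725,.093)
E
```

```text
t 24.72 tcp [ 0.5765 -0.0137  0.3657] yaw(x) 3.1058 z [ 0.0012 -0.0003 -1.    ] F [ 0.9 -0.5  0.3] g 0.998 q [-0.153 -0.035  1.767 -0.     1.409 -1.688]
off [-22.8  87.1 117.8]
```

>>> play_rows(increments=[{"offset": [-11, 39, 0], "twist": 0.01, "grip": 1}, {"offset": [-22.5, 78, 0], "twist": 0.01, "grip": 1}, {"offset": [-22.5, 87, 20], "twist": 0.01, "grip": 1}, {"offset": [-22.5, 87, 55], "twist": 0.01, "grip": 1}, {"offset": [-22.5, 87, 90], "twist": 0.01, "grip": 1}])

```text
time: 25.13
tool_pos: [0.603, 0.072, 0.2765]
tool_rot: [0.003, 0.022, 1.0, 0.0]
contact_force: [-0.2, 0.1, -0.7]
gripper_width: 0.999
```

>>> play_rows(increments=[{"offset": [0, 0, 20], "twist": 0, "grip": 1}, {"offset": [0, 0, 27], "twist": 0, "grip": 1}, {"offset": [0, 0, 27], "twist": 0, "grip": 0}, {"offset": [0, 0, 27], "twist": 0, "grip": 0}, {"offset": [0, 0, 27], "twist": 0, "grip": 0}])

```text
time: 25.55
tool_pos: [0.6031, 0.0704, 0.2505]
tool_rot: [0.002, 0.023, 1.0, 0.0]
contact_force: [0.4, -0.8, 0.3]
gripper_width: 0.603
```

>>> play_rows(increments=[{"offset": [0, 0, 0], "twist": 0, "grip": 0}, {"offset": [0, 0, 0], "twist": 0, "grip": 0}, {"offset": [0, 0, 0], "twist": 0, "grip": 0}, {"offset": [0, 0, 0], "twist": 0, "grip": 0}, {"offset": [0, 0, 0], "twist": 0, "grip": 0}])

```text
time: 25.97
tool_pos: [0.6027, 0.0706, 0.2493]
tool_rot: [0.001, 0.023, 1.0, 0.0]
contact_force: [-1.0, 0.4, 6.1]
gripper_width: 0.156
```

>>> play_rows(increments=[{"offset": [0, 0, 0], "twist": 0, "grip": 0}, {"offset": [0, 0, 0], "twist": 0, "grip": 0}, {"offset": [0, 0, 0], "twist": 0, "grip": 0}, {"offset": [0, 0, 0], "twist": 0, "grip": 0}, {"offset": [0, 0, 0], "twist": 0, "grip": 0}])

```text
time: 26.38
tool_pos: [0.6027, 0.0706, 0.2493]
tool_rot: [0.001, 0.023, 1.0, 0.0]
contact_force: [-1.0, -0.0, 5.7]
gripper_width: 0.159
```

```bash
python3 - <<'E'
from h import *
st()
E
```

```text
t 26.38 tcp [0.6027 0.0706 0.2493] yaw(x) 3.0958 z [ 0.0025  0.0001 -1.    ] F [-1.  -0.   5.7] g 0.159 q [-0.006  0.152  1.778  0.     1.209 -1.531]
```

>>> play_rows(increments=[{"offset": [0, 0, -1], "twist": -0.12, "grip": 0}, {"offset": [0, 0, -1], "twist": -0.24, "grip": 0}, {"offset": [0, 0, -1], "twist": -0.36, "grip": 0}, {"offset": [0, 0, -1], "twist": -0.48, "grip": 0}, {"offset": [0, 0, -1], "twist": -0.57, "grip": 0}])

```text
time: 26.8
tool_pos: [0.6024, 0.0702, 0.2493]
tool_rot: [0.001, -0.262, 0.965, -0.001]
contact_force: [0.6, -0.7, 2.1]
gripper_width: 0.155
```

>>> play_rows(increments=[{"offset": [0, 0, -1], "twist": 0, "grip": 0}, {"offset": [0, 0, -3], "twist": 0, "grip": 0}, {"offset": [0, 0, -5], "twist": 0, "grip": 0}, {"offset": [0, 0, -6], "twist": 0, "grip": 0}, {"offset": [0, 0, -6], "twist": 0, "grip": 0}])

```text
time: 27.22
tool_pos: [0.6012, 0.0705, 0.2525]
tool_rot: [-0.001, -0.259, 0.966, 0.0]
contact_force: [3.3, -0.3, -11.9]
gripper_width: 0.154
```

Blocked at 3 mm; this pin takes the other side first.

>>> play_rows(increments=[{"offset": [0, 0, 4], "twist": 0.12, "grip": 0}, {"offset": [0, 0, 4], "twist": 0.24, "grip": 0}, {"offset": [0, 0, 4], "twist": 0.36, "grip": 0}, {"offset": [0, 0, 4], "twist": 0.48, "grip": 0}, {"offset": [0, 0, 4], "twist": 0.6, "grip": 0}])

```text
time: 27.63
tool_pos: [0.6022, 0.0706, 0.2515]
tool_rot: [0.0, 0.041, 0.999, 0.0]
contact_force: [0.5, -0.2, -2.5]
gripper_width: 0.155
```

>>> play_rows(increments=[{"offset": [0, 0, 0], "twist": 0.12, "grip": 0}, {"offset": [0, 0, 0], "twist": 0.24, "grip": 0}, {"offset": [0, 0, 0], "twist": 0.36, "grip": 0}, {"offset": [0, 0, 0], "twist": 0.48, "grip": 0}, {"offset": [0, 0, 0], "twist": 0.55, "grip": 0}])

```text
time: 28.05
tool_pos: [0.6022, 0.0706, 0.2515]
tool_rot: [0.0, 0.311, 0.951, 0.0]
contact_force: [-0.2, 1.0, -1.7]
gripper_width: 0.156
```

>>> play_rows(increments=[{"offset": [0, 0, 0], "twist": 0, "grip": 0}, {"offset": [0, 0, -2], "twist": 0, "grip": 0}, {"offset": [0, 0, -4], "twist": 0, "grip": 0}, {"offset": [0, 0, -6], "twist": 0, "grip": 0}, {"offset": [0, 0, -6], "twist": 0, "grip": 0}])

```text
time: 28.47
tool_pos: [0.6023, 0.0705, 0.2576]
tool_rot: [0.001, 0.308, 0.952, 0.0]
contact_force: [0.5, -0.2, -1.9]
gripper_width: 0.152
```

Passed. Up to ~0.2665, reverse, up to ~0.2825.

>>> play_rows(increments=[{"offset": [0, 0, -3], "twist": 0, "grip": 0}, {"offset": [0, 0, -6], "twist": 0, "grip": 0}, {"offset": [0, 0, -9], "twist": 0, "grip": 0}, {"offset": [0, 0, -9], "twist": -0.12, "grip": 0}, {"offset": [0, 0, -9], "twist": -0.24, "grip": 0}])

```text
time: 28.88
tool_pos: [0.6022, 0.0705, 0.2664]
tool_rot: [0.0, 0.189, 0.982, 0.0]
contact_force: [0.0, 0.2, -1.6]
gripper_width: 0.154
```

>>> play_rows(increments=[{"offset": [0, 0, 0], "twist": -0.12, "grip": 0}, {"offset": [0, 0, 0], "twist": -0.24, "grip": 0}, {"offset": [0, 0, 0], "twist": -0.36, "grip": 0}, {"offset": [0, 0, 0], "twist": -0.48, "grip": 0}, {"offset": [0, 0, 0], "twist": -0.6, "grip": 0}])

```text
time: 29.3
tool_pos: [0.6021, 0.0705, 0.266]
tool_rot: [0.0, -0.11, 0.994, -0.0]
contact_force: [0.8, -0.9, -1.2]
gripper_width: 0.155
```

>>> play_rows(increments=[{"offset": [0, 0, 0], "twist": -0.12, "grip": 0}, {"offset": [0, 0, 0], "twist": -0.24, "grip": 0}, {"offset": [0, 0, 0], "twist": -0.31, "grip": 0}, {"offset": [0, 0, -2], "twist": -0.31, "grip": 0}, {"offset": [0, 0, -6], "twist": -0.31, "grip": 0}])

```text
time: 29.72
tool_pos: [0.6018, 0.0705, 0.2715]
tool_rot: [-0.001, -0.258, 0.966, 0.0]
contact_force: [-0.2, 0.8, -1.6]
gripper_width: 0.159
```

>>> play_rows(increments=[{"offset": [0, 0, -3], "twist": 0, "grip": 0}, {"offset": [0, 0, -6], "twist": 0, "grip": 0}, {"offset": [0, 0, -9], "twist": 0, "grip": 0}, {"offset": [0, 0, -10], "twist": 0, "grip": 0}, {"offset": [0, 0, -10], "twist": 0, "grip": 0}])

```text
time: 30.13
tool_pos: [0.6022, 0.0705, 0.2824]
tool_rot: [0.001, -0.259, 0.966, -0.0]
contact_force: [0.0, 0.5, -2.4]
gripper_width: 0.156
```

>>> play_rows(increments=[{"offset": [0, 0, 0], "twist": 0.12, "grip": 0}, {"offset": [0, 0, 0], "twist": 0.24, "grip": 0}, {"offset": [0, 0, 0], "twist": 0.36, "grip": 0}, {"offset": [0, 0, 0], "twist": 0.48, "grip": 0}, {"offset": [0, 0, 0], "twist": 0.6, "grip": 0}])

```text
time: 30.55
tool_pos: [0.6019, 0.0705, 0.2814]
tool_rot: [-0.0, 0.041, 0.999, -0.0]
contact_force: [-0.3, 0.6, -2.5]
gripper_width: 0.156
```

>>> play_rows(increments=[{"offset": [0, 0, 0], "twist": 0.12, "grip": 0}, {"offset": [0, 0, 0], "twist": 0.24, "grip": 0}, {"offset": [0, 0, 0], "twist": 0.36, "grip": 0}, {"offset": [0, 0, 0], "twist": 0.48, "grip": 0}, {"offset": [0, 0, 0], "twist": 0.55, "grip": 0}])

```text
time: 30.97
tool_pos: [0.6019, 0.0705, 0.2815]
tool_rot: [-0.0, 0.31, 0.951, -0.0]
contact_force: [0.1, -0.4, -1.0]
gripper_width: 0.155
```

>>> play_rows(increments=[{"offset": [0, 0, -1], "twist": 0, "grip": 0}, {"offset": [0, 0, -4], "twist": 0, "grip": 0}, {"offset": [0, 0, -7], "twist": 0, "grip": 0}, {"offset": [0, 0, -10], "twist": 0, "grip": 0}, {"offset": [0, 0, -13], "twist": 0, "grip": 0}])

```text
time: 31.38
tool_pos: [0.6021, 0.0705, 0.2953]
tool_rot: [0.0, 0.308, 0.952, 0.0]
contact_force: [0.1, 0.1, -1.4]
gripper_width: 0.158
```

>>> play_rows(increments=[{"offset": [0, 0, -4], "twist": 0, "grip": 0}, {"offset": [0, 0, -8], "twist": 0, "grip": 0}, {"offset": [0, 0, -12], "twist": 0, "grip": 0}, {"offset": [0, 0, -16], "twist": 0, "grip": 0}, {"offset": [0, 0, -20], "twist": 0, "grip": 0}])

```text
time: 31.8
tool_pos: [0.6021, 0.0705, 0.3152]
tool_rot: [0.0, 0.308, 0.951, 0.0]
contact_force: [-0.5, 0.4, -2.3]
gripper_width: 0.158
```

>>> play_rows(increments=[{"offset": [0, 0, -15], "twist": 0, "grip": 0}, {"offset": [0, 0, -35], "twist": 0, "grip": 0}, {"offset": [0, 0, -52], "twist": 0, "grip": 0}, {"offset": [0, 0, -55], "twist": -0.12, "grip": 0}, {"offset": [0, 0, -55], "twist": -0.24, "grip": 0}])

```text
time: 32.22
tool_pos: [0.6026, 0.0705, 0.3727]
tool_rot: [0.002, 0.189, 0.982, 0.0]
contact_force: [-0.1, 0.3, -1.3]
gripper_width: 0.152
```

```bash
python3 - <<'E'
from h import *
st(); go(.542,-.395,.215)
E
```

```text
t 32.22 tcp [0.6026 0.0705 0.3727] yaw(x) 2.7615 z [ 0.0046 -0.     -1.    ] F [-0.1  0.3 -1.3] g 0.152 q [-0.006  0.03   1.69   0.     1.417 -1.197]
off [-116.4 -454.8    2.5]
```

>>> play_rows(increments=[{"offset": [-10, -39, 0], "twist": -0.12, "grip": 0}, {"offset": [-20, -78, 0], "twist": -0.24, "grip": 0}, {"offset": [-30, -117, 0], "twist": -0.344, "grip": 0}, {"offset": [-40, -156, 0], "twist": -0.344, "grip": 0}, {"offset": [-50, -195, 0], "twist": -0.344, "grip": 0}])

```text
time: 32.63
tool_pos: [0.5744, -0.1306, 0.3702]
tool_rot: [0.0, 0.021, 1.0, -0.0]
contact_force: [0.9, -0.3, -2.0]
gripper_width: 0.155
```

```bash
python3 - <<'E'
from h import *
st(); go(.544,-.393,.213)
E
```

```text
t 32.63 tcp [ 0.5744 -0.1306  0.3702] yaw(x) 3.1006 z [ 0.0005 -0.0003 -1.    ] F [ 0.9 -0.3 -2. ] g 0.155 q [-0.35  -0.009  1.734 -0.     1.416 -1.88 ]
off [  19.6 -263.5    2.2]
```

>>> play_rows(increments=[{"offset": [3, -41, 0], "twist": 0, "grip": 0}, {"offset": [6, -82, 0], "twist": 0, "grip": 0}, {"offset": [9, -123, 0], "twist": 0, "grip": 0}, {"offset": [12, -164, 0], "twist": 0, "grip": 0}, {"offset": [15, -204, 0], "twist": 0, "grip": 0}])

```text
time: 33.05
tool_pos: [0.5508, -0.3342, 0.3701]
tool_rot: [0.0, 0.021, 1.0, -0.0]
contact_force: [0.4, 0.2, -2.5]
gripper_width: 0.154
```

>>> play_rows(increments=[{"offset": [3, -40, 0], "twist": 0, "grip": 0}, {"offset": [4, -59, 0], "twist": 0, "grip": 0}, {"offset": [4, -59, 38], "twist": 0, "grip": 0}, {"offset": [4, -59, 78], "twist": 0, "grip": 0}, {"offset": [4, -59, 110], "twist": 0, "grip": 0}])

```text
time: 33.47
tool_pos: [0.5446, -0.3912, 0.258]
tool_rot: [-0.0, 0.021, 1.0, 0.0]
contact_force: [-0.3, 0.8, -3.0]
gripper_width: 0.156
```

```bash
python3 - <<'E'
from h import *
st(); go(.544,-.393,.086)
E
```

```text
t 33.47 tcp [ 0.5446 -0.3912  0.258 ] yaw(x) 3.0989 z [-0.0002  0.0007 -1.    ] F [-0.3  0.8 -3. ] g 0.156 q [-0.734  0.281  1.612  0.     1.25  -2.262]
off [ 0.5 -1.8 17. ]
```

>>> play_rows(increments=[{"offset": [0, 0, 8], "twist": 0, "grip": 0}, {"offset": [0, 0, 14], "twist": 0, "grip": 0}, {"offset": [0, 0, 18], "twist": 0, "grip": 0}, {"offset": [0, 0, 20], "twist": 0, "grip": 0}, {"offset": [0, 0, 20], "twist": 0, "grip": 0}])

```text
time: 33.88
tool_pos: [0.5458, -0.3914, 0.2421]
tool_rot: [0.001, 0.021, 1.0, -0.001]
contact_force: [0.0, 0.0, -1.6]
gripper_width: 0.159
```

>>> play_rows(increments=[{"offset": [0, 0, 0], "twist": 0, "grip": 0}, {"offset": [0, 0, 0], "twist": 0, "grip": 0}, {"offset": [0, 0, 0], "twist": 0, "grip": 0}, {"offset": [0, 0, 0], "twist": 0, "grip": 0}, {"offset": [0, 0, 0], "twist": 0, "grip": 0}])

```text
time: 34.3
tool_pos: [0.5455, -0.3913, 0.2413]
tool_rot: [0.001, 0.021, 1.0, -0.001]
contact_force: [-0.1, 0.2, 3.2]
gripper_width: 0.156
```

Down. Release and return for pin 3.

>>> play_rows(increments=[{"offset": [0, 0, -1], "twist": 0, "grip": 0.3}, {"offset": [0, 0, -1], "twist": 0, "grip": 0.5}, {"offset": [0, 0, -1], "twist": 0, "grip": 1}, {"offset": [0, 0, -1], "twist": 0, "grip": 1}, {"offset": [0, 0, -1], "twist": 0, "grip": 1}])

```text
time: 34.72
tool_pos: [0.5449, -0.3909, 0.2404]
tool_rot: [-0.0, 0.021, 1.0, 0.0]
contact_force: [-0.8, 0.3, 1.1]
gripper_width: 0.854
```

>>> play_rows(increments=[{"offset": [0, 0, -10], "twist": 0, "grip": 1}, {"offset": [0, 0, -35], "twist": 0, "grip": 1}, {"offset": [0, 0, -70], "twist": 0, "grip": 1}, {"offset": [0, 0, -105], "twist": 0, "grip": 1}, {"offset": [0, 0, -125], "twist": 0, "grip": 1}])

```text
time: 35.13
tool_pos: [0.5455, -0.3913, 0.3715]
tool_rot: [0.002, 0.021, 1.0, -0.002]
contact_force: [0.6, -0.7, 0.9]
gripper_width: 1.001
```

>>> play_rows(increments=[{"offset": [-3, 41, 0], "twist": 0, "grip": 1}, {"offset": [-6, 82, 0], "twist": 0, "grip": 1}, {"offset": [-9, 123, 0], "twist": 0, "grip": 1}, {"offset": [-12, 164, 0], "twist": 0, "grip": 1}, {"offset": [-15, 204, 0], "twist": 0, "grip": 1}])

```text
time: 35.55
tool_pos: [0.5683, -0.1859, 0.3667]
tool_rot: [0.001, 0.021, 1.0, -0.0]
contact_force: [0.8, -0.1, -0.7]
gripper_width: 0.999
```

>>> play_rows(increments=[{"offset": [-3, 41, 0], "twist": 0, "grip": 1}, {"offset": [-6, 82, 0], "twist": 0, "grip": 1}, {"offset": [-9, 123, 0], "twist": 0, "grip": 1}, {"offset": [-12, 164, 0], "twist": 0, "grip": 1}, {"offset": [-15, 204, 0], "twist": 0, "grip": 1}])

```text
time: 35.97
tool_pos: [0.5918, 0.0176, 0.3668]
tool_rot: [0.001, 0.021, 1.0, -0.0]
contact_force: [0.2, -0.7, 0.1]
gripper_width: 1.0
```

```bash
python3 - <<'E'
from h import *
st(); go(.606,.157,.093)
E
```

```text
t 35.97 tcp [0.5918 0.0176 0.3668] yaw(x) 3.0999 z [ 0.0013 -0.0001 -1.    ] F [ 0.2 -0.7  0.1] g 1.0 q [-0.096  0.001  1.73   0.     1.41  -1.625]
off [ -8.2 139.9 118.8]
```

>>> play_rows(increments=[{"offset": [-2, 41, 0], "twist": 0.004, "grip": 1}, {"offset": [-5, 82, 0], "twist": 0.004, "grip": 1}, {"offset": [-8, 123, 0], "twist": 0.004, "grip": 1}, {"offset": [-8, 140, 20], "twist": 0.004, "grip": 1}, {"offset": [-8, 140, 55], "twist": 0.004, "grip": 1}])

```text
time: 36.38
tool_pos: [0.6075, 0.1593, 0.3168]
tool_rot: [0.006, 0.02, 1.0, 0.002]
contact_force: [0.5, -0.9, 0.6]
gripper_width: 1.002
```

>>> play_rows(increments=[{"offset": [0, 0, 35], "twist": 0, "grip": 1}, {"offset": [0, 0, 58], "twist": 0, "grip": 1}, {"offset": [0, 0, 63], "twist": 0, "grip": 1}, {"offset": [0, 0, 63], "twist": 0, "grip": 0.5}, {"offset": [0, 0, 63], "twist": 0, "grip": 0}])

```text
time: 36.8
tool_pos: [0.6066, 0.155, 0.2494]
tool_rot: [0.001, 0.023, 1.0, 0.0]
contact_force: [0.0, -1.1, 1.6]
gripper_width: 0.749
```

>>> play_rows(increments=[{"offset": [0, 0, 0], "twist": 0, "grip": 0}, {"offset": [0, 0, 0], "twist": 0, "grip": 0}, {"offset": [0, 0, 0], "twist": 0, "grip": 0}, {"offset": [0, 0, 0], "twist": 0, "grip": 0}, {"offset": [0, 0, 0], "twist": 0, "grip": 0}])

```text
time: 37.22
tool_pos: [0.6064, 0.155, 0.2494]
tool_rot: [0.001, 0.023, 1.0, 0.0]
contact_force: [-0.9, -0.2, 5.3]
gripper_width: 0.156
```

>>> play_rows(increments=[{"offset": [0, 0, 0], "twist": 0, "grip": 0}, {"offset": [0, 0, 0], "twist": 0, "grip": 0}, {"offset": [0, 0, 0], "twist": 0, "grip": 0}, {"offset": [0, 0, 0], "twist": 0, "grip": 0}, {"offset": [0, 0, 0], "twist": 0, "grip": 0}])

```text
time: 37.63
tool_pos: [0.6065, 0.1551, 0.2494]
tool_rot: [0.001, 0.023, 1.0, 0.0]
contact_force: [-0.9, -0.1, 6.0]
gripper_width: 0.154
```

>>> play_rows(increments=[{"offset": [0, 0, -1], "twist": -0.12, "grip": 0}, {"offset": [0, 0, -1], "twist": -0.24, "grip": 0}, {"offset": [0, 0, -1], "twist": -0.36, "grip": 0}, {"offset": [0, 0, -1], "twist": -0.48, "grip": 0}, {"offset": [0, 0, -1], "twist": -0.57, "grip": 0}])

```text
time: 38.05
tool_pos: [0.606, 0.1551, 0.2494]
tool_rot: [0.0, -0.262, 0.965, 0.0]
contact_force: [-0.5, 0.0, 3.1]
gripper_width: 0.157
```

>>> play_rows(increments=[{"offset": [0, 0, -1], "twist": 0, "grip": 0}, {"offset": [0, 0, -3], "twist": 0, "grip": 0}, {"offset": [0, 0, -5], "twist": 0, "grip": 0}, {"offset": [0, 0, -6], "twist": 0, "grip": 0}, {"offset": [0, 0, -6], "twist": 0, "grip": 0}])

```text
time: 38.47
tool_pos: [0.6052, 0.1548, 0.2525]
tool_rot: [-0.001, -0.259, 0.966, 0.0]
contact_force: [3.9, 0.3, -11.4]
gripper_width: 0.156
```

Blocked again this way: use the positive side first, as with the previous pin.

>>> play_rows(increments=[{"offset": [0, 0, 4], "twist": 0.12, "grip": 0}, {"offset": [0, 0, 4], "twist": 0.24, "grip": 0}, {"offset": [0, 0, 4], "twist": 0.36, "grip": 0}, {"offset": [0, 0, 4], "twist": 0.48, "grip": 0}, {"offset": [0, 0, 4], "twist": 0.6, "grip": 0}])

```text
time: 38.88
tool_pos: [0.606, 0.155, 0.2514]
tool_rot: [-0.0, 0.041, 0.999, 0.0]
contact_force: [0.2, 0.2, -1.2]
gripper_width: 0.157
```

>>> play_rows(increments=[{"offset": [0, 0, 0], "twist": 0.12, "grip": 0}, {"offset": [0, 0, 0], "twist": 0.24, "grip": 0}, {"offset": [0, 0, 0], "twist": 0.36, "grip": 0}, {"offset": [0, 0, 0], "twist": 0.48, "grip": 0}, {"offset": [0, 0, 0], "twist": 0.55, "grip": 0}])

```text
time: 39.3
tool_pos: [0.606, 0.155, 0.2515]
tool_rot: [-0.0, 0.311, 0.951, 0.0]
contact_force: [0.6, -1.3, -2.0]
gripper_width: 0.157
```

>>> play_rows(increments=[{"offset": [0, 0, 0], "twist": 0, "grip": 0}, {"offset": [0, 0, -2], "twist": 0, "grip": 0}, {"offset": [0, 0, -4], "twist": 0, "grip": 0}, {"offset": [0, 0, -6], "twist": 0, "grip": 0}, {"offset": [0, 0, -6], "twist": 0, "grip": 0}])

```text
time: 39.72
tool_pos: [0.6061, 0.1551, 0.2576]
tool_rot: [0.001, 0.308, 0.952, 0.0]
contact_force: [-0.2, -0.9, -2.4]
gripper_width: 0.158
```

>>> play_rows(increments=[{"offset": [0, 0, -3], "twist": 0, "grip": 0}, {"offset": [0, 0, -6], "twist": 0, "grip": 0}, {"offset": [0, 0, -9], "twist": 0, "grip": 0}, {"offset": [0, 0, -9], "twist": -0.12, "grip": 0}, {"offset": [0, 0, -9], "twist": -0.24, "grip": 0}])

```text
time: 40.13
tool_pos: [0.6061, 0.155, 0.2664]
tool_rot: [0.0, 0.189, 0.982, 0.0]
contact_force: [-0.5, -0.2, -2.3]
gripper_width: 0.158
```

>>> play_rows(increments=[{"offset": [0, 0, 0], "twist": -0.12, "grip": 0}, {"offset": [0, 0, 0], "twist": -0.24, "grip": 0}, {"offset": [0, 0, 0], "twist": -0.36, "grip": 0}, {"offset": [0, 0, 0], "twist": -0.48, "grip": 0}, {"offset": [0, 0, 0], "twist": -0.6, "grip": 0}])

```text
time: 40.55
tool_pos: [0.6059, 0.155, 0.266]
tool_rot: [0.0, -0.11, 0.994, 0.0]
contact_force: [-0.4, -0.0, -2.0]
gripper_width: 0.153
```

>>> play_rows(increments=[{"offset": [0, 0, 0], "twist": -0.12, "grip": 0}, {"offset": [0, 0, 0], "twist": -0.24, "grip": 0}, {"offset": [0, 0, 0], "twist": -0.31, "grip": 0}, {"offset": [0, 0, -2], "twist": -0.31, "grip": 0}, {"offset": [0, 0, -6], "twist": -0.31, "grip": 0}])

```text
time: 40.97
tool_pos: [0.6057, 0.155, 0.2715]
tool_rot: [-0.001, -0.258, 0.966, 0.0]
contact_force: [-0.3, 0.0, -2.7]
gripper_width: 0.154
```

>>> play_rows(increments=[{"offset": [0, 0, -3], "twist": 0, "grip": 0}, {"offset": [0, 0, -6], "twist": 0, "grip": 0}, {"offset": [0, 0, -9], "twist": 0, "grip": 0}, {"offset": [0, 0, -10], "twist": 0, "grip": 0}, {"offset": [0, 0, -10], "twist": 0, "grip": 0}])

```text
time: 41.38
tool_pos: [0.606, 0.155, 0.2824]
tool_rot: [0.001, -0.259, 0.966, -0.0]
contact_force: [0.1, 0.1, -1.7]
gripper_width: 0.158
```

>>> play_rows(increments=[{"offset": [0, 0, 0], "twist": 0.12, "grip": 0}, {"offset": [0, 0, 0], "twist": 0.24, "grip": 0}, {"offset": [0, 0, 0], "twist": 0.36, "grip": 0}, {"offset": [0, 0, 0], "twist": 0.48, "grip": 0}, {"offset": [0, 0, 0], "twist": 0.6, "grip": 0}])

```text
time: 41.8
tool_pos: [0.6058, 0.155, 0.2815]
tool_rot: [-0.0, 0.041, 0.999, -0.0]
contact_force: [-0.2, 0.8, -2.5]
gripper_width: 0.155
```

>>> play_rows(increments=[{"offset": [0, 0, 0], "twist": 0.12, "grip": 0}, {"offset": [0, 0, 0], "twist": 0.24, "grip": 0}, {"offset": [0, 0, 0], "twist": 0.36, "grip": 0}, {"offset": [0, 0, 0], "twist": 0.48, "grip": 0}, {"offset": [0, 0, 0], "twist": 0.55, "grip": 0}])

```text
time: 42.22
tool_pos: [0.6058, 0.155, 0.2814]
tool_rot: [-0.0, 0.31, 0.951, -0.0]
contact_force: [-0.8, 0.7, -1.5]
gripper_width: 0.154
```

>>> play_rows(increments=[{"offset": [0, 0, -1], "twist": 0, "grip": 0}, {"offset": [0, 0, -4], "twist": 0, "grip": 0}, {"offset": [0, 0, -7], "twist": 0, "grip": 0}, {"offset": [0, 0, -10], "twist": 0, "grip": 0}, {"offset": [0, 0, -13], "twist": 0, "grip": 0}])

```text
time: 42.63
tool_pos: [0.6059, 0.155, 0.2953]
tool_rot: [0.0, 0.308, 0.952, 0.0]
contact_force: [-0.1, -0.9, -1.3]
gripper_width: 0.155
```

>>> play_rows(increments=[{"offset": [0, 0, -4], "twist": 0, "grip": 0}, {"offset": [0, 0, -8], "twist": 0, "grip": 0}, {"offset": [0, 0, -12], "twist": 0, "grip": 0}, {"offset": [0, 0, -16], "twist": 0, "grip": 0}, {"offset": [0, 0, -20], "twist": 0, "grip": 0}])

```text
time: 43.05
tool_pos: [0.6059, 0.155, 0.3152]
tool_rot: [0.0, 0.308, 0.951, 0.0]
contact_force: [0.9, 0.6, -1.0]
gripper_width: 0.152
```

>>> play_rows(increments=[{"offset": [0, 0, -15], "twist": 0, "grip": 0}, {"offset": [0, 0, -35], "twist": 0, "grip": 0}, {"offset": [0, 0, -52], "twist": 0, "grip": 0}, {"offset": [0, 0, -55], "twist": -0.12, "grip": 0}, {"offset": [0, 0, -55], "twist": -0.24, "grip": 0}])

```text
time: 43.47
tool_pos: [0.6064, 0.1551, 0.3728]
tool_rot: [0.002, 0.189, 0.982, 0.001]
contact_force: [0.4, -0.1, -2.7]
gripper_width: 0.15
```

```bash
python3 - <<'E'
from h import *
st(); go(.605,-.39,.215)
E
```

```text
t 43.47 tcp [0.6064 0.1551 0.3728] yaw(x) 2.7615 z [ 0.0046  0.0006 -1.    ] F [ 0.4 -0.1 -2.7] g 0.15 q [ 0.132  0.075  1.644 -0.     1.419 -1.059]
off [-200.9 -506.7    2.5]
```

>>> play_rows(increments=[{"offset": [-14, -36, 0], "twist": -0.12, "grip": 0}, {"offset": [-29, -72, 0], "twist": -0.24, "grip": 0}, {"offset": [-43, -109, 0], "twist": -0.34, "grip": 0}, {"offset": [-57, -145, 0], "twist": -0.34, "grip": 0}, {"offset": [-72, -181, 0], "twist": -0.34, "grip": 0}])

```text
time: 43.88
tool_pos: [0.604, -0.0413, 0.3701]
tool_rot: [0.0, 0.023, 1.0, -0.0]
contact_force: [1.5, 0.2, -2.9]
gripper_width: 0.157
```

```bash
python3 - <<'E'
from h import *
st(); go(.605,-.39,.215)
E
```

```text
t 43.88 tcp [ 0.604  -0.0413  0.3701] yaw(x) 3.0965 z [ 0.0004 -0.     -1.    ] F [ 1.5  0.2 -2.9] g 0.157 q [-0.191  0.03   1.695  0.     1.417 -1.717]
off [ -16.7 -348.3    0.1]
```

>>> play_rows(increments=[{"offset": [-2, -40, 0], "twist": 0, "grip": 0}, {"offset": [-4, -80, 0], "twist": 0, "grip": 0}, {"offset": [-6, -120, 0], "twist": 0, "grip": 0}, {"offset": [-8, -160, 0], "twist": 0, "grip": 0}, {"offset": [-10, -200, 0], "twist": 0, "grip": 0}])

```text
time: 44.3
tool_pos: [0.6049, -0.242, 0.3701]
tool_rot: [0.0, 0.023, 1.0, -0.0]
contact_force: [1.2, -0.7, -1.9]
gripper_width: 0.153
```

>>> play_rows(increments=[{"offset": [-2, -40, 0], "twist": 0, "grip": 0}, {"offset": [-4, -80, 0], "twist": 0, "grip": 0}, {"offset": [-6, -120, 0], "twist": 0, "grip": 0}, {"offset": [-7, -148, 0], "twist": 0, "grip": 0}, {"offset": [-7, -148, 0], "twist": 0, "grip": 0}])

```text
time: 44.72
tool_pos: [0.6042, -0.3937, 0.3696]
tool_rot: [-0.0, 0.026, 1.0, -0.001]
contact_force: [-0.1, 0.7, -1.5]
gripper_width: 0.159
```

```bash
python3 - <<'E'
from h import *
st(); go(.605,-.39,.087)
E
```

```text
t 44.72 tcp [ 0.6042 -0.3937  0.3696] yaw(x) 3.0903 z [-0.0002 -0.0027 -1.    ] F [-0.1  0.7 -1.5] g 0.159 q [-0.68   0.295  1.4   -0.002  1.445 -2.199]
off [ -0.6   4.  127.6]
```

>>> play_rows(increments=[{"offset": [0, 2, 40], "twist": 0, "grip": 0}, {"offset": [0, 2, 80], "twist": 0, "grip": 0}, {"offset": [0, 2, 110], "twist": 0, "grip": 0}, {"offset": [0, 2, 121], "twist": 0, "grip": 0}, {"offset": [0, 2, 127], "twist": 0, "grip": 0}])

```text
time: 45.13
tool_pos: [0.6053, -0.3856, 0.2414]
tool_rot: [-0.001, 0.023, 1.0, 0.001]
contact_force: [-6.5, 4.9, 14.7]
gripper_width: 0.151
```

>>> play_rows(increments=[{"offset": [0, 0, 2], "twist": 0, "grip": 0}, {"offset": [0, 0, 3], "twist": 0, "grip": 0}, {"offset": [0, 0, 3], "twist": 0, "grip": 0}, {"offset": [0, 0, 3], "twist": 0, "grip": 0}, {"offset": [0, 0, 3], "twist": 0, "grip": 0}])

```text
time: 45.55
tool_pos: [0.6061, -0.3864, 0.2414]
tool_rot: [0.001, 0.023, 1.0, -0.001]
contact_force: [-0.2, 0.5, 1.5]
gripper_width: 0.157
```

Touching the floor. Release, rise, and look at tray and bar from above the pad.

>>> play_rows(increments=[{"offset": [0, 0, -1], "twist": 0, "grip": 0.3}, {"offset": [0, 0, -1], "twist": 0, "grip": 0.5}, {"offset": [0, 0, -1], "twist": 0, "grip": 1}, {"offset": [0, 0, -1], "twist": 0, "grip": 1}, {"offset": [0, 0, -1], "twist": 0, "grip": 1}])

```text
time: 45.97
tool_pos: [0.6056, -0.3862, 0.2407]
tool_rot: [0.0, 0.023, 1.0, -0.0]
contact_force: [0.6, -0.0, -0.3]
gripper_width: 0.851
```

>>> play_rows(increments=[{"offset": [0, 0, -10], "twist": 0, "grip": 1}, {"offset": [0, 0, -35], "twist": 0, "grip": 1}, {"offset": [0, 0, -70], "twist": 0, "grip": 1}, {"offset": [0, 0, -105], "twist": 0, "grip": 1}, {"offset": [0, 0, -125], "twist": 0, "grip": 1}])

```text
time: 46.38
tool_pos: [0.6061, -0.3865, 0.3718]
tool_rot: [0.003, 0.023, 1.0, -0.002]
contact_force: [0.3, -0.9, 1.4]
gripper_width: 0.999
```

>>> play_rows(increments=[{"offset": [18, 36, 0], "twist": 0, "grip": 1}, {"offset": [36, 72, 0], "twist": 0, "grip": 1}, {"offset": [54, 108, 0], "twist": 0, "grip": 1}, {"offset": [72, 145, 0], "twist": 0, "grip": 1}, {"offset": [91, 182, 0], "twist": 0, "grip": 1}])

```text
time: 46.8
tool_pos: [0.5221, -0.1988, 0.3665]
tool_rot: [0.0, 0.023, 1.0, -0.0]
contact_force: [0.4, 0.1, 1.6]
gripper_width: 1.002
```

```bash
python3 - <<'E'
from h import *
st()
cv2.imwrite('pics/w5.png',manip.grab_frame('wrist'))
find('wrist',['bar_mid','pad','carriage_mid','tunnel'],2)
t=manip.grab_frame('top')
find('top',['bar_mid'],3)
a=cv2.resize(t[180:300,380:520],(466,400))
cv2.imwrite('pics/c5.png',np.hstack([cv2.imread('pics/w5.png')[:400,:], a])[:, :]) if False else cv2.imwrite('pics/c5.png',np.vstack([cv2.resize(cv2.imread('pics/w5.png'),(448,336)),cv2.resize(t[180:300,300:520],(448,244))]))
E
```

```text
t 46.8 tcp [ 0.5221 -0.1988  0.3665] yaw(x) 3.0952 z [ 0.001  -0.0003 -1.    ] F [0.4 0.1 1.6] g 1.002 q [-0.497 -0.079  1.808  0.     1.412 -2.022]
wrist bar_mid [(0.61, [0.4634, -0.1508, 0.0176])]
wrist pad [(0.65, [0.4915, -0.1972, 0.0002])]
wrist carriage_mid [(0.73, [0.4256, -0.3983, 0.0546])]
wrist tunnel [(0.73, [0.4869, -0.3981, 0.0563]), (0.52, [0.6142, -0.3869, 0.0542])]
top bar_mid [(0.91, [0.464, -0.1567, 0.0218]), (0.56, [0.2928, 0.2087, 0.0169]), (0.5, [0.6996, -0.192, -0.0004])]
```

View pics/c5.png

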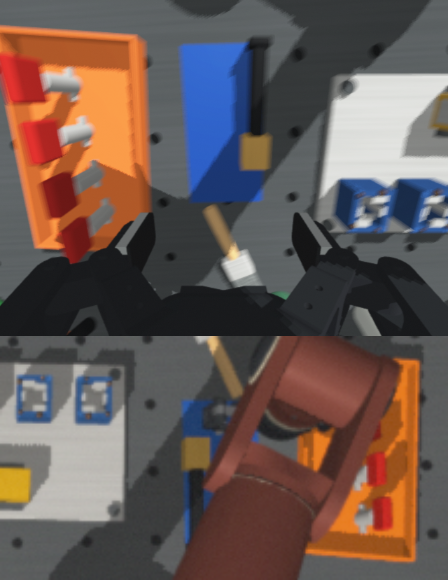

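Tray holds four pins (red plates at left); the bar lies at the pad's left edge, handle (258,90), nose (256,150), nose still pointing away from the robot. I'll turn the wrist half a turn for joint 6 range; measure the bar yaw first.

```bash
python3 - <<'E'
from h import *
im=cv2.imread('pics/w5.png');c=manip.get_calibration('wrist');T=np.array(c['T'])
def ray(u,v,z):
    d=T[:3,:3]@np.array([(u-c['cx'])/c['fx'],(v-c['cy'])/c['fy'],1]);return T[:3,3]+d*(z-T[2,3])/d[2]
hsv=cv2.cvtColor(im,cv2.COLOR_BGR2HSV)
m=cv2.inRange(hsv,(12,100,60),(30,255,255));n,_,s,ce=cv2.connectedComponentsWithStats(m[:300])
for k in range(1,n):
    if s[k][4]>800: print('brass',s[k],ce[k],ray(*ce[k],.025))
dk=cv2.inRange(im,(0,0,0),(32,32,32));dk[260:]=0;dk[:,:340]=0;dk[:,400:]=0
ys,xs=np.nonzero(dk);print(len(ys))
for a in range(50,200,15):
    r=xs[ys==a]; 
    if len(r): print(a,r.min(),r.max(),ray(r.mean(),a,.035))
cv2.imwrite('pics/crop5.png',cv2.resize(im[30:260,330:430],None,fx=2.5,fy=2.5))
E
```

```text
brass [   0   40  203  195 2059] [163.2579 108.4046] [ 0.4174 -0.331   0.025 ]
brass [  92   96  100  156 9851] [150.7704 168.183 ] [ 0.4668 -0.3516  0.025 ]
brass [ 346  189   42   54 1970] [365.8701 216.1792] [ 0.5203 -0.1573  0.025 ]
825
65 357 381 [ 0.3938 -0.1555  0.035 ]
110 362 362 [ 0.4273 -0.1614  0.035 ]
140 360 373 [ 0.4514 -0.1578  0.035 ]
155 359 374 [ 0.4638 -0.1578  0.035 ]
170 359 372 [ 0.4765 -0.1587  0.035 ]
185 358 371 [ 0.4896 -0.1597  0.035 ]
```

View pics/crop5.png

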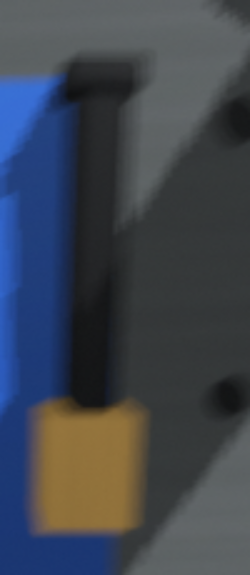

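>>> play_rows(increments=[{"offset": [0, 0, 0], "twist": 0.12, "grip": 1}, {"offset": [0, 0, 0], "twist": 0.24, "grip": 1}, {"offset": [0, 0, 0], "twist": 0.36, "grip": 1}, {"offset": [0, 0, 0], "twist": 0.48, "grip": 1}, {"offset": [0, 0, 0], "twist": 0.6, "grip": 1}])

```text
time: 47.57
tool_pos: [0.5236, -0.2017, 0.366]
tool_rot: [0.0, 0.321, 0.947, -0.0]
contact_force: [-0.2, 0.3, -0.3]
gripper_width: 1.0
```

>>> play_rows(increments=[{"offset": [0, 0, 0], "twist": 0.12, "grip": 1}, {"offset": [0, 0, 0], "twist": 0.24, "grip": 1}, {"offset": [0, 0, 0], "twist": 0.36, "grip": 1}, {"offset": [0, 0, 0], "twist": 0.48, "grip": 1}, {"offset": [0, 0, 0], "twist": 0.6, "grip": 1}])

```text
time: 47.98
tool_pos: [0.5237, -0.2017, 0.366]
tool_rot: [0.0, 0.586, 0.81, -0.0]
contact_force: [0.3, 0.0, -0.4]
gripper_width: 1.004
```

>>> play_rows(increments=[{"offset": [0, 0, 0], "twist": 0.12, "grip": 1}, {"offset": [0, 0, 0], "twist": 0.24, "grip": 1}, {"offset": [0, 0, 0], "twist": 0.36, "grip": 1}, {"offset": [0, 0, 0], "twist": 0.48, "grip": 1}, {"offset": [0, 0, 0], "twist": 0.6, "grip": 1}])

```text
time: 48.4
tool_pos: [0.5237, -0.2017, 0.366]
tool_rot: [0.0, 0.8, 0.6, 0.0]
contact_force: [-1.1, -0.1, 0.4]
gripper_width: 0.995
```

>>> play_rows(increments=[{"offset": [0, 0, 0], "twist": 0.12, "grip": 1}, {"offset": [0, 0, 0], "twist": 0.24, "grip": 1}, {"offset": [0, 0, 0], "twist": 0.36, "grip": 1}, {"offset": [0, 0, 0], "twist": 0.48, "grip": 1}, {"offset": [0, 0, 0], "twist": 0.6, "grip": 1}])

```text
time: 48.82
tool_pos: [0.5237, -0.2017, 0.366]
tool_rot: [0.0, 0.941, 0.337, 0.0]
contact_force: [-0.0, -0.9, -0.3]
gripper_width: 1.003
```

>>> play_rows(increments=[{"offset": [0, 0, 0], "twist": 0.12, "grip": 1}, {"offset": [0, 0, 0], "twist": 0.24, "grip": 1}, {"offset": [0, 0, 0], "twist": 0.36, "grip": 1}, {"offset": [0, 0, 0], "twist": 0.48, "grip": 1}, {"offset": [0, 0, 0], "twist": 0.6, "grip": 1}])

```text
time: 49.23
tool_pos: [0.5237, -0.2017, 0.366]
tool_rot: [0.0, 0.999, 0.044, 0.0]
contact_force: [-1.0, 0.0, -0.1]
gripper_width: 1.003
```

```bash
python3 - <<'E'
from h import *
st()
E
```

```text
t 49.23 tcp [ 0.5237 -0.2017  0.366 ] yaw(x) 0.0882 z [ 0.0002 -0.0002 -1.    ] F [-1.   0.  -0.1] g 1.003 q [-0.5   -0.072  1.802 -0.     1.411  0.982]
```

>>> play_rows(increments=[{"offset": [-27, -25, 0], "twist": 0.12, "grip": 1}, {"offset": [-54.5, -49.7, 10], "twist": 0.13, "grip": 1}, {"offset": [-54.5, -49.7, 50], "twist": 0.13, "grip": 1}, {"offset": [-54.5, -49.7, 90], "twist": 0.13, "grip": 1}, {"offset": [-54.5, -49.7, 120], "twist": 0.13, "grip": 1}])

```text
time: 49.65
tool_pos: [0.4637, -0.1566, 0.2445]
tool_rot: [0.0, 1.0, -0.018, 0.0]
contact_force: [0.5, 0.0, -0.6]
gripper_width: 1.001
```

```bash
python3 - <<'E'
from h import *
st()
cv2.imwrite('pics/w6.png',manip.grab_frame('wrist'))
find('wrist',['bar_mid'],2)
go(.465,-.157,.026)
E
```

```text
t 49.65 tcp [ 0.4637 -0.1566  0.2445] yaw(x) -0.0354 z [ 0.0009 -0.0006 -1.    ] F [ 0.5  0.  -0.6] g 1.001 q [-0.478 -0.117  2.06  -0.     1.198  1.128]
wrist bar_mid [(0.95, [0.4574, -0.1554, 0.0166])]
off [ 3.7  1.4 59.3]
```

View pics/w6.png

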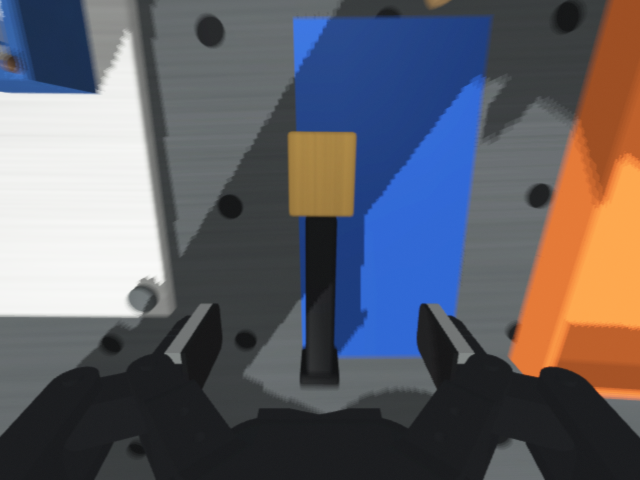

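Bar is aligned with the tool (axis at column ~320, nose (322,172), pommel (320,365)). Fix bar_mid from nose front/back edges.

```bash
python3 - <<'E'
from h import *
c=manip.get_calibration('wrist');T=np.array(c['T'])
def ray(u,v,z):
    d=T[:3,:3]@np.array([(u-c['cx'])/c['fx'],(v-c['cy'])/c['fy'],1]);return T[:3,3]+d*(z-T[2,3])/d[2]
print('tip-80',ray(322,132,.035)[0]-.08,'back-35',ray(322,216,.035)-[.035,0,0],ray(321,350,.035),'w',ray(288,132,.035)-ray(356,132,.035))
for q in [(293,17),(490,17),(301,356),(456,356)]: print('pad',ray(*q,.001))
E
```

```text
tip-80 0.4591602408145618 back-35 [ 0.462  -0.1578  0.035 ] [ 0.414  -0.1544  0.035 ] w [0.0012 0.0334 0.    ]
pad [ 0.5982 -0.1457  0.001 ]
pad [ 0.5944 -0.2506  0.001 ]
pad [ 0.3852 -0.1389  0.001 ]
pad [ 0.3816 -0.2515  0.001 ]
```

>>> play_rows(increments=[{"offset": [-3, 0, 25], "twist": 0, "grip": 1}, {"offset": [-3, 0, 45], "twist": 0, "grip": 1}, {"offset": [-3, 0, 59], "twist": 0, "grip": 1}, {"offset": [-3, 0, 59], "twist": 0, "grip": 0.5}, {"offset": [-3, 0, 59], "twist": 0, "grip": 0}])

```text
time: 50.17
tool_pos: [0.4621, -0.1569, 0.1881]
tool_rot: [0.0, 1.0, -0.017, 0.0]
contact_force: [0.6, 0.1, -0.4]
gripper_width: 0.75
```

>>> play_rows(increments=[{"offset": [0, 0, 0], "twist": 0, "grip": 0}, {"offset": [0, 0, 0], "twist": 0, "grip": 0}, {"offset": [0, 0, 0], "twist": 0, "grip": 0}, {"offset": [0, 0, 0], "twist": 0, "grip": 0}, {"offset": [0, 0, 0], "twist": 0, "grip": 0}])

```text
time: 50.58
tool_pos: [0.4618, -0.1564, 0.1884]
tool_rot: [0.001, 1.0, -0.017, 0.001]
contact_force: [-0.4, -1.1, 5.9]
gripper_width: 0.198
```

>>> play_rows(increments=[{"offset": [0, 0, 0], "twist": 0, "grip": 0}, {"offset": [0, 0, 0], "twist": 0, "grip": 0}, {"offset": [0, 0, 0], "twist": 0, "grip": 0}, {"offset": [0, 0, -3], "twist": 0, "grip": 0}, {"offset": [0, 0, -8], "twist": 0, "grip": 0}])

```text
time: 51.0
tool_pos: [0.4602, -0.1554, 0.1938]
tool_rot: [-0.001, 1.0, -0.017, -0.001]
contact_force: [-0.4, 0.8, -3.6]
gripper_width: 0.198
```

```bash
python3 - <<'E'
from h import *
st()
E
```

```text
t 51.0 tcp [ 0.4602 -0.1554  0.1938] yaw(x) -0.0341 z [-0.0026  0.0014 -1.    ] F [-0.4  0.8 -3.6] g 0.198 q [-0.479 -0.043  2.089  0.     1.099  1.126]
```

Gripped the handle. Lift, rotate the bar so that the nose points along +y (13 rows), then view.

>>> play_rows(increments=[{"offset": [0, 0, -15], "twist": 0, "grip": 0}, {"offset": [0, 0, -40], "twist": 0, "grip": 0}, {"offset": [0, 0, -70], "twist": -0.1, "grip": 0}, {"offset": [0, 0, -95], "twist": -0.2, "grip": 0}, {"offset": [0, 0, -105], "twist": -0.32, "grip": 0}])

```text
time: 51.42
tool_pos: [0.4616, -0.1561, 0.3035]
tool_rot: [0.001, 0.989, 0.145, 0.002]
contact_force: [0.3, 0.3, -2.1]
gripper_width: 0.192
```

>>> play_rows(increments=[{"offset": [0, 0, 0], "twist": -0.12, "grip": 0}, {"offset": [0, 0, 0], "twist": -0.24, "grip": 0}, {"offset": [0, 0, 0], "twist": -0.36, "grip": 0}, {"offset": [0, 0, 0], "twist": -0.48, "grip": 0}, {"offset": [0, 0, 0], "twist": -0.6, "grip": 0}])

```text
time: 51.83
tool_pos: [0.4604, -0.1555, 0.2989]
tool_rot: [-0.001, 0.902, 0.431, -0.001]
contact_force: [-0.4, -0.4, -3.0]
gripper_width: 0.195
```

>>> play_rows(increments=[{"offset": [0, 0, 0], "twist": -0.12, "grip": 0}, {"offset": [0, 0, 0], "twist": -0.24, "grip": 0}, {"offset": [0, 0, 0], "twist": -0.36, "grip": 0}, {"offset": [0, 0, 0], "twist": -0.48, "grip": 0}, {"offset": [0, 0, 0], "twist": -0.6, "grip": 0}])

```text
time: 52.25
tool_pos: [0.4605, -0.1555, 0.2988]
tool_rot: [-0.001, 0.734, 0.679, -0.0]
contact_force: [0.4, 0.2, -4.0]
gripper_width: 0.193
```

```bash
python3 - <<'E'
from h import *
st()
cv2.imwrite('pics/w7.png',manip.grab_frame('wrist'))
find('wrist',['carriage_mid','tunnel'],2)
im=manip.grab_frame('scene');find('scene',['carriage_mid','tunnel'])
p,M=rot();print('off',(M.T@(np.array([.473,-.039,.30])-p)*1000).round(1))
E
```

```text
t 52.25 tcp [ 0.4605 -0.1555  0.2988] yaw(x) 1.4919 z [-0.0018  0.0009 -1.    ] F [ 0.4  0.2 -4. ] g 0.193 q [-0.479 -0.197  2.031  0.     1.309 -0.4  ]
wrist carriage_mid []
wrist tunnel []
scene carriage_mid [(0.58, [0.4831, 0.1317, 0.0358])]
scene tunnel [(0.76, [0.4851, 0.1649, 0.065])]
off [117.4   2.   -0.5]
```

View pics/w7.png

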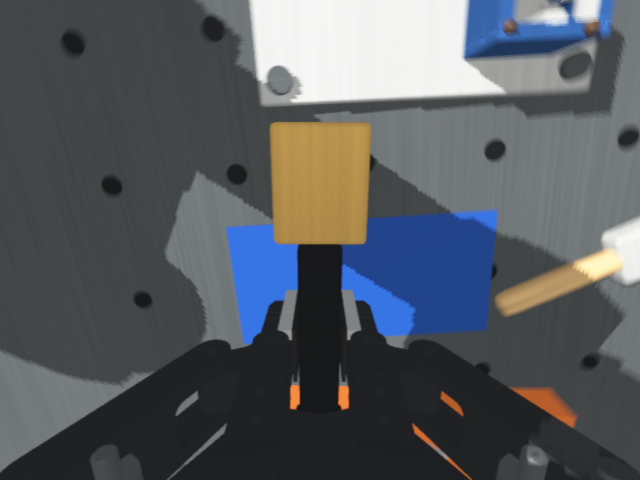

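>>> play_rows(increments=[{"offset": [39, 1, 0], "twist": -0.033, "grip": 0}, {"offset": [78, 2, 0], "twist": -0.033, "grip": 0}, {"offset": [117, 3, 15], "twist": -0.033, "grip": 0}, {"offset": [117, 3, 50], "twist": -0.033, "grip": 0}, {"offset": [117, 3, 60], "twist": -0.033, "grip": 0}])

```text
time: 52.97
tool_pos: [0.4723, -0.0372, 0.2359]
tool_rot: [-0.002, 0.724, 0.689, -0.002]
contact_force: [-2.6, -0.3, -5.0]
gripper_width: 0.192
```

```bash
python3 - <<'E'
from h import *
st()
cv2.imwrite('pics/w8.png',manip.grab_frame('wrist'))
find('wrist',['carriage_mid','tunnel','jig'],2)
E
```

```text
t 52.97 tcp [ 0.4723 -0.0372  0.2359] yaw(x) 1.5214 z [-0.0058  0.0013 -1.    ] F [-2.6 -0.3 -5. ] g 0.192 q [-0.236 -0.142  2.099 -0.     1.191 -0.186]
wrist carriage_mid []
wrist tunnel [(0.75, [0.4726, -0.0391, 0.0671])]
wrist jig []
```

View pics/w8.png

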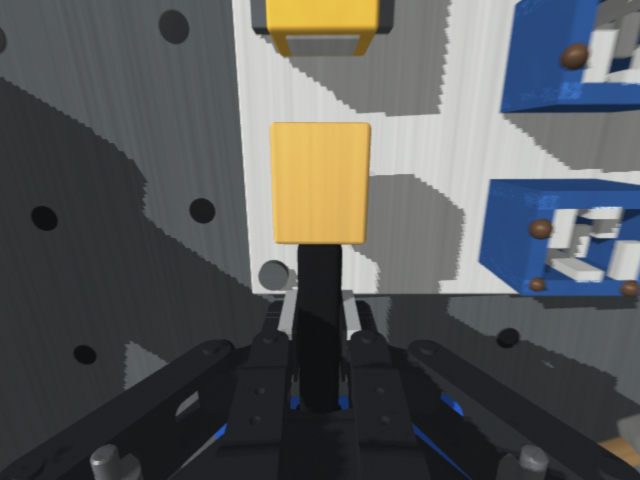

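The carriage's tail (edge row ~33, columns 267–380) lies centred on the bar nose (270–370). Measure the gap.

```bash
python3 - <<'E'
from h import *
c=manip.get_calibration('wrist');T=np.array(c['T'])
def ray(u,v,z):
    d=T[:3,:3]@np.array([(u-c['cx'])/c['fx'],(v-c['cy'])/c['fy'],1]);return T[:3,3]+d*(z-T[2,3])/d[2]
im=cv2.imread('pics/w8.png');print(im[20:60:3,320].tolist())
r=im[15];print('row15 yellow cols',[i for i in range(640) if r[i][2]>180 and r[i][0]<90][::200], )
y=[i for i in range(640) if r[i][2]>180 and r[i][0]<90];print(min(y),max(y))
p,M=rot();bm=p-[0,0,.1704]
print('barmid',bm,'nose',bm+M[:,0]*.08,'nose img top',ray(321,123,bm[2]+.017))
print('L',ray(min(y),15,.056),'R',ray(max(y),15,.056),'face top',ray(322,33,.056),'bot',ray(320,55,.012))
E
```

```text
[[74, 193, 232], [74, 192, 232], [64, 169, 212], [44, 120, 154], [33, 90, 116], [99, 117, 126], [119, 119, 118], [94, 96, 95], [95, 96, 95], [95, 95, 95], [94, 95, 94], [92, 93, 93], [104, 113, 114], [124, 126, 125]]
row15 yellow cols [266]
266 376
barmid [ 0.4743 -0.0403  0.07  ] nose [0.4786 0.0396 0.0699] nose img top [0.4796 0.0405 0.087 ]
L [0.4603 0.0831 0.056 ] R [0.5037 0.0808 0.056 ] face top [0.482  0.0757 0.056 ] bot [0.4815 0.0771 0.012 ]
```

>>> play_rows(increments=[{"offset": [0, 1.5, 10], "twist": -0.004, "grip": 0}, {"offset": [0, 1.5, 20], "twist": -0.004, "grip": 0}, {"offset": [0, 1.5, 25], "twist": -0.004, "grip": 0}, {"offset": [8, 1.5, 25], "twist": -0.004, "grip": 0}, {"offset": [16, 1.5, 25], "twist": -0.004, "grip": 0}])

```text
time: 53.58
tool_pos: [0.4761, -0.0235, 0.2142]
tool_rot: [-0.001, 0.724, 0.689, -0.0]
contact_force: [0.6, 0.9, -3.7]
gripper_width: 0.199
```

>>> play_rows(increments=[{"offset": [5, 0, 0], "twist": 0, "grip": 0}, {"offset": [9, 0, 0], "twist": 0, "grip": 0}, {"offset": [12, 0, 0], "twist": 0, "grip": 0}, {"offset": [14, 0, 0], "twist": 0, "grip": 0}, {"offset": [14, 0, 0], "twist": 0, "grip": 0}])

```text
time: 54.0
tool_pos: [0.4771, -0.0092, 0.215]
tool_rot: [0.0, 0.724, 0.69, 0.0]
contact_force: [0.4, 0.1, -3.5]
gripper_width: 0.195
```

```bash
python3 - <<'E'
from h import *
st()
E
```

```text
t 54.0 tcp [ 0.4771 -0.0092  0.215 ] yaw(x) 1.5236 z [ 0.0005 -0.0001 -1.    ] F [ 0.4  0.1 -3.5] g 0.195 q [-0.175 -0.102  2.102  0.     1.141 -0.128]
```

>>> play_rows(increments=[{"offset": [2, 0, 0], "twist": 0, "grip": 0}, {"offset": [4, 0, 0], "twist": 0, "grip": 0}, {"offset": [6, 0, 0], "twist": 0, "grip": 0}, {"offset": [7, 0, 0], "twist": 0, "grip": 0}, {"offset": [7, 0, 0], "twist": 0, "grip": 0}])

```text
time: 54.42
tool_pos: [0.4773, -0.0026, 0.2147]
tool_rot: [0.0, 0.724, 0.69, -0.0]
contact_force: [-0.2, -0.9, -4.3]
gripper_width: 0.195
```

>>> play_rows(increments=[{"offset": [1, 0, 0], "twist": 0, "grip": 0}, {"offset": [2, 0, 0], "twist": 0, "grip": 0}, {"offset": [3, 0, 0], "twist": 0, "grip": 0}, {"offset": [4, 0, 0], "twist": 0, "grip": 0}, {"offset": [4, 0, 0], "twist": 0, "grip": 0}])

```text
time: 54.83
tool_pos: [0.4775, 0.0013, 0.2147]
tool_rot: [0.0, 0.724, 0.69, -0.0]
contact_force: [-0.3, -3.4, -3.3]
gripper_width: 0.193
```

>>> play_rows(increments=[{"offset": [1, 0, 0], "twist": 0, "grip": 0}, {"offset": [2, 0, 0], "twist": 0, "grip": 0}, {"offset": [3, 0, 0], "twist": 0, "grip": 0}, {"offset": [4, 0, 0], "twist": 0, "grip": 0}, {"offset": [4, 0, 0], "twist": 0, "grip": 0}])

```text
time: 55.25
tool_pos: [0.4777, 0.0055, 0.2147]
tool_rot: [-0.0, 0.724, 0.69, 0.0]
contact_force: [-0.3, -2.2, -4.1]
gripper_width: 0.193
```

Contact made and sliding (2–3 N). Continue with small taps, backing off slightly between.

>>> play_rows(increments=[{"offset": [1.5, 0, 0], "twist": 0, "grip": 0}, {"offset": [3, 0, 0], "twist": 0, "grip": 0}, {"offset": [4.5, 0, 0], "twist": 0, "grip": 0}, {"offset": [6, 0, 0], "twist": 0, "grip": 0}, {"offset": [4.5, 0, 0], "twist": 0, "grip": 0}])

```text
time: 55.67
tool_pos: [0.4779, 0.0104, 0.2147]
tool_rot: [-0.001, 0.724, 0.69, 0.001]
contact_force: [0.2, -0.1, -3.4]
gripper_width: 0.191
```

>>> play_rows(increments=[{"offset": [1.5, 0, 0], "twist": 0, "grip": 0}, {"offset": [3, 0, 0], "twist": 0, "grip": 0}, {"offset": [5, 0, 0], "twist": 0, "grip": 0}, {"offset": [7, 0, 0], "twist": 0, "grip": 0}, {"offset": [5.5, 0, 0], "twist": 0, "grip": 0}])

```text
time: 56.08
tool_pos: [0.4781, 0.0159, 0.2147]
tool_rot: [-0.001, 0.724, 0.69, 0.001]
contact_force: [-0.2, 0.6, -3.9]
gripper_width: 0.191
```

>>> play_rows(increments=[{"offset": [1.5, 0, 0], "twist": 0, "grip": 0}, {"offset": [3, 0, 0], "twist": 0, "grip": 0}, {"offset": [5, 0, 0], "twist": 0, "grip": 0}, {"offset": [7, 0, 0], "twist": 0, "grip": 0}, {"offset": [5.5, 0, 0], "twist": 0, "grip": 0}])

```text
time: 56.5
tool_pos: [0.4784, 0.0214, 0.2147]
tool_rot: [-0.001, 0.724, 0.69, 0.001]
contact_force: [-0.3, 0.5, -3.0]
gripper_width: 0.193
```

>>> play_rows(increments=[{"offset": [1.5, 0, 0], "twist": 0, "grip": 0}, {"offset": [3, 0, 0], "twist": 0, "grip": 0}, {"offset": [5, 0, 0], "twist": 0, "grip": 0}, {"offset": [7, 0, 0], "twist": 0, "grip": 0}, {"offset": [7, 0, 0], "twist": 0, "grip": 0}])

```text
time: 56.92
tool_pos: [0.4788, 0.0281, 0.2147]
tool_rot: [-0.0, 0.724, 0.69, 0.0]
contact_force: [0.5, -2.4, -2.7]
gripper_width: 0.192
```

```bash
python3 - <<'E'
from h import *
st()
manip.grab_frame('scene');find('scene',['carriage_mid','tunnel'])
E
```

```text
t 56.92 tcp [0.4788 0.0281 0.2147] yaw(x) 1.523 z [ 0.0001  0.0002 -1.    ] F [ 0.5 -2.4 -2.7] g 0.192 q [-0.097 -0.095  2.097  0.     1.14  -0.049]
scene carriage_mid [(0.91, [0.4839, 0.1616, 0.0396])]
scene tunnel [(0.61, [0.4806, 0.1628, 0.0657])]
```

>>> play_rows(increments=[{"offset": [-2, 0, 0], "twist": 0, "grip": 0}, {"offset": [0, 0, 0], "twist": 0, "grip": 0}, {"offset": [2, 0, 0], "twist": 0, "grip": 0}, {"offset": [4, 0, 0], "twist": 0, "grip": 0}, {"offset": [4, 0, 0], "twist": 0, "grip": 0}])

```text
time: 57.48
tool_pos: [0.479, 0.032, 0.2147]
tool_rot: [0.0, 0.724, 0.69, -0.0]
contact_force: [-0.2, -3.5, -3.2]
gripper_width: 0.195
```

>>> play_rows(increments=[{"offset": [-2, 0, 0], "twist": 0, "grip": 0}, {"offset": [0, 0, 0], "twist": 0, "grip": 0}, {"offset": [2, 0, 0], "twist": 0, "grip": 0}, {"offset": [4, 0, 0], "twist": 0, "grip": 0}, {"offset": [4, 0, 0], "twist": 0, "grip": 0}])

```text
time: 57.9
tool_pos: [0.4792, 0.036, 0.2148]
tool_rot: [0.0, 0.724, 0.69, 0.0]
contact_force: [0.0, -2.2, -3.1]
gripper_width: 0.196
```

>>> play_rows(increments=[{"offset": [1, 0, 0], "twist": 0, "grip": 0}, {"offset": [2, 0, 0], "twist": 0, "grip": 0}, {"offset": [3, 0, 0], "twist": 0, "grip": 0}, {"offset": [3, 0, 0], "twist": 0, "grip": 0}, {"offset": [3, 0, 0], "twist": 0, "grip": 0}])

```text
time: 58.32
tool_pos: [0.4793, 0.0389, 0.2147]
tool_rot: [-0.0, 0.724, 0.69, 0.0]
contact_force: [0.4, -2.6, -3.8]
gripper_width: 0.198
```

>>> play_rows(increments=[{"offset": [1, 0, 0], "twist": 0, "grip": 0}, {"offset": [2, 0, 0], "twist": 0, "grip": 0}, {"offset": [3, 0, 0], "twist": 0, "grip": 0}, {"offset": [3, 0, 0], "twist": 0, "grip": 0}, {"offset": [3, 0, 0], "twist": 0, "grip": 0}])

```text
time: 58.73
tool_pos: [0.4794, 0.0419, 0.2147]
tool_rot: [-0.0, 0.724, 0.69, 0.0]
contact_force: [0.2, -2.6, -4.2]
gripper_width: 0.193
```

>>> play_rows(increments=[{"offset": [1, 0, 0], "twist": 0, "grip": 0}, {"offset": [2, 0, 0], "twist": 0, "grip": 0}, {"offset": [3, 0, 0], "twist": 0, "grip": 0}, {"offset": [3, 0, 0], "twist": 0, "grip": 0}, {"offset": [3, 0, 0], "twist": 0, "grip": 0}])

```text
time: 59.15
tool_pos: [0.4796, 0.0449, 0.2147]
tool_rot: [-0.0, 0.724, 0.69, 0.0]
contact_force: [-0.1, -3.6, -3.8]
gripper_width: 0.198
```

>>> play_rows(increments=[{"offset": [1, 0, 0], "twist": 0, "grip": 0}, {"offset": [2, 0, 0], "twist": 0, "grip": 0}, {"offset": [2, 0, 0], "twist": 0, "grip": 0}, {"offset": [2, 0, 0], "twist": 0, "grip": 0}, {"offset": [2, 0, 0], "twist": 0, "grip": 0}])

```text
time: 59.57
tool_pos: [0.4799, 0.0459, 0.2149]
tool_rot: [0.001, 0.724, 0.69, -0.001]
contact_force: [-0.1, -9.8, -3.5]
gripper_width: 0.196
```

Force jumped to ~10 N: probably the stop. One more 1 mm to confirm.

>>> play_rows(increments=[{"offset": [0.5, 0, 0], "twist": 0, "grip": 0}, {"offset": [1, 0, 0], "twist": 0, "grip": 0}, {"offset": [1, 0, 0], "twist": 0, "grip": 0}, {"offset": [1, 0, 0], "twist": 0, "grip": 0}, {"offset": [1, 0, 0], "twist": 0, "grip": 0}])

```text
time: 59.98
tool_pos: [0.4801, 0.0463, 0.2151]
tool_rot: [0.002, 0.724, 0.69, -0.002]
contact_force: [-0.0, -13.0, -1.6]
gripper_width: 0.197
```

```bash
python3 - <<'E'
from h import *
st()
manip.grab_frame('scene');find('scene',['carriage_mid','tunnel'])
E
```

```text
t 59.98 tcp [0.4801 0.0463 0.2151] yaw(x) 1.5237 z [ 0.0009 -0.0057 -1.    ] F [ -0.  -13.   -1.6] g 0.197 q [-0.057 -0.089  2.09  -0.006  1.139 -0.007]
scene carriage_mid [(0.86, [0.4858, 0.1777, 0.0359])]
scene tunnel [(0.95, [0.4854, 0.1653, 0.0698])]
```

Firm stop (13 N, no motion); 37 mm stick out, within 20–45. Back off and return the bar.

>>> play_rows(increments=[{"offset": [-3, 0, 0], "twist": 0, "grip": 0}, {"offset": [-10, 0, 0], "twist": 0, "grip": 0}, {"offset": [-30, 0, 0], "twist": 0, "grip": 0}, {"offset": [-50, 0, -15], "twist": 0, "grip": 0}, {"offset": [-70, 0, -45], "twist": 0, "grip": 0}])

```text
time: 60.55
tool_pos: [0.4741, -0.0222, 0.2557]
tool_rot: [-0.004, 0.724, 0.69, -0.002]
contact_force: [-0.4, -0.8, -3.0]
gripper_width: 0.192
```

>>> play_rows(increments=[{"offset": [-20, 0, -30], "twist": 0, "grip": 0}, {"offset": [-55, 0, -40], "twist": 0.12, "grip": 0}, {"offset": [-90, 0, -40], "twist": 0.24, "grip": 0}, {"offset": [-125, 0, -40], "twist": 0.36, "grip": 0}, {"offset": [-160, 0, -40], "twist": 0.48, "grip": 0}])

```text
time: 60.97
tool_pos: [0.4683, -0.1833, 0.3003]
tool_rot: [0.0, 0.869, 0.496, 0.001]
contact_force: [1.1, 0.2, -3.4]
gripper_width: 0.194
```

>>> play_rows(increments=[{"offset": [0, 0, 0], "twist": 0.12, "grip": 0}, {"offset": [0, 0, 0], "twist": 0.24, "grip": 0}, {"offset": [0, 0, 0], "twist": 0.36, "grip": 0}, {"offset": [0, 0, 0], "twist": 0.48, "grip": 0}, {"offset": [0, 0, 0], "twist": 0.6, "grip": 0}])

```text
time: 61.38
tool_pos: [0.4685, -0.1819, 0.2994]
tool_rot: [-0.001, 0.976, 0.217, 0.0]
contact_force: [-0.7, 0.8, -2.7]
gripper_width: 0.194
```

>>> play_rows(increments=[{"offset": [0, 0, 0], "twist": 0.12, "grip": 0}, {"offset": [0, 0, 0], "twist": 0.24, "grip": 0}, {"offset": [0, 0, 0], "twist": 0.36, "grip": 0}, {"offset": [0, 0, 0], "twist": 0.465, "grip": 0}, {"offset": [0, 0, 0], "twist": 0.465, "grip": 0}])

```text
time: 61.8
tool_pos: [0.4686, -0.1818, 0.2994]
tool_rot: [-0.001, 1.0, -0.012, 0.0]
contact_force: [-0.2, -1.4, -2.6]
gripper_width: 0.195
```

```bash
python3 - <<'E'
from h import *
st()
p,M=rot();print('off',(M.T@(np.array([.49,-.197,.1884])-p)*1000).round(1))
cv2.imwrite('pics/w9.png',manip.grab_frame('wrist'));find('wrist',['pad','bar_mid'])
E
```

```text
t 61.8 tcp [ 0.4686 -0.1818  0.2994] yaw(x) -0.0238 z [ 0.      0.0015 -1.    ] F [-0.2 -1.4 -2.6] g 0.195 q [-0.518 -0.155  1.993  0.001  1.303  1.076]
off [ 21.8  14.9 111. ]
wrist pad []
wrist bar_mid [(0.69, [0.4684, -0.1829, 0.1275])]
```

View pics/w9.png

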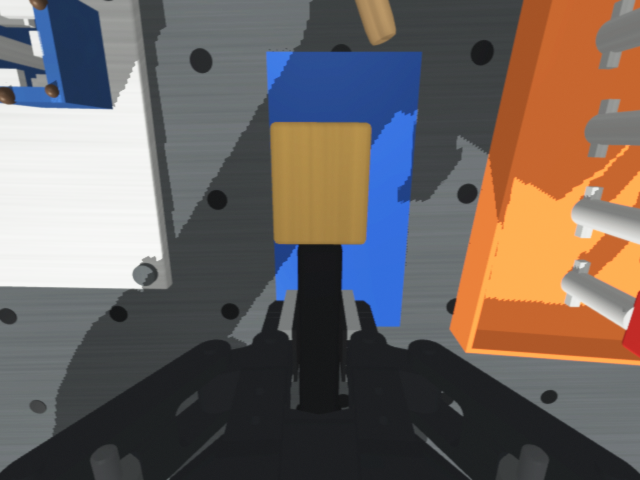

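Pad visible at (345,190) and the bar still held straight; brush tip (375,35) is clear. Lower the bar onto the pad's centre.

>>> play_rows(increments=[{"offset": [21, 15, 20], "twist": 0, "grip": 0}, {"offset": [21, 15, 60], "twist": 0, "grip": 0}, {"offset": [21, 15, 90], "twist": 0, "grip": 0}, {"offset": [21, 15, 103], "twist": 0, "grip": 0}, {"offset": [21, 15, 107], "twist": 0, "grip": 0}])

```text
time: 62.37
tool_pos: [0.4877, -0.1965, 0.1888]
tool_rot: [-0.002, 1.0, -0.01, -0.003]
contact_force: [-2.2, 1.8, -0.3]
gripper_width: 0.195
```

>>> play_rows(increments=[{"offset": [0, 0, 1], "twist": 0, "grip": 0}, {"offset": [0, 0, 2.5], "twist": 0, "grip": 0}, {"offset": [0, 0, 3.5], "twist": 0, "grip": 0}, {"offset": [0, 0, 3.5], "twist": 0, "grip": 0}, {"offset": [0, 0, 3.5], "twist": 0, "grip": 0}])

```text
time: 62.78
tool_pos: [0.4899, -0.1977, 0.1905]
tool_rot: [0.001, 1.0, -0.011, 0.001]
contact_force: [0.8, -0.2, -3.6]
gripper_width: 0.197
```

>>> play_rows(increments=[{"offset": [0, 0, 1], "twist": 0, "grip": 0}, {"offset": [0, 0, 2], "twist": 0, "grip": 0}, {"offset": [0, 0, 2.5], "twist": 0, "grip": 0}, {"offset": [0, 0, 2.5], "twist": 0, "grip": 0}, {"offset": [0, 0, 2.5], "twist": 0, "grip": 0}])

```text
time: 63.2
tool_pos: [0.4898, -0.1977, 0.1884]
tool_rot: [0.0, 1.0, -0.011, 0.0]
contact_force: [-3.4, 1.4, 6.5]
gripper_width: 0.194
```

Supported. Release, rise and move clear.

>>> play_rows(increments=[{"offset": [0, 0, -0.5], "twist": 0, "grip": 0.35}, {"offset": [0, 0, -0.5], "twist": 0, "grip": 0.6}, {"offset": [0, 0, -1], "twist": 0, "grip": 1}, {"offset": [0, 0, -1], "twist": 0, "grip": 1}, {"offset": [0, 0, -1], "twist": 0, "grip": 1}])

```text
time: 63.62
tool_pos: [0.4894, -0.1975, 0.1878]
tool_rot: [0.0, 1.0, -0.011, 0.0]
contact_force: [-0.6, 1.0, -0.4]
gripper_width: 0.887
```

>>> play_rows(increments=[{"offset": [0, 0, -8], "twist": 0, "grip": 1}, {"offset": [0, 0, -30], "twist": 0, "grip": 1}, {"offset": [0, 0, -65], "twist": 0, "grip": 1}, {"offset": [0, 0, -105], "twist": 0, "grip": 1}, {"offset": [0, 0, -145], "twist": 0, "grip": 1}])

```text
time: 64.03
tool_pos: [0.4888, -0.1971, 0.3341]
tool_rot: [-0.0, 1.0, -0.011, -0.001]
contact_force: [0.7, -1.4, 0.1]
gripper_width: 0.996
```

>>> play_rows(increments=[{"offset": [0, 0, -35], "twist": 0, "grip": 1}, {"offset": [-25, 0, -65], "twist": 0, "grip": 1}, {"offset": [-60, 0, -75], "twist": 0, "grip": 1}, {"offset": [-95, 0, -75], "twist": 0, "grip": 1}, {"offset": [-95, 0, -75], "twist": 0, "grip": 1}])

```text
time: 64.45
tool_pos: [0.3909, -0.1946, 0.409]
tool_rot: [0.001, 1.0, -0.012, 0.0]
contact_force: [0.8, 0.5, 0.2]
gripper_width: 1.0
```

```bash
python3 - <<'E'
from h import *
st()
a=manip.grab_frame('scene');find('scene',['carriage_mid','tunnel','tray','pad','hammer','brush','square','offcut']);find('scene',['pin1_mid','bar_mid'],5)
b=manip.grab_frame('wrist')
cv2.imwrite('pics/f.png',np.vstack([a[140:400,80:520],cv2.resize(b,(440,330))]))
E
```

```text
t 64.45 tcp [ 0.3909 -0.1946  0.409 ] yaw(x) -0.0239 z [ 0.0007 -0.0021 -1.    ] F [0.8 0.5 0.2] g 1.0 q [-0.632 -0.429  2.024 -0.001  1.544  0.962]
scene carriage_mid [(0.52, [0.4851, 0.1782, 0.0355])]
scene tunnel [(0.71, [0.4855, 0.1631, 0.0662])]
scene tray [(0.7, [0.5105, -0.3961, -0.0019])]
scene pad [(0.97, [0.4949, -0.2007, 0.0046])]
scene hammer [(0.64, [0.4767, 0.5222, 0.0])]
scene brush [(0.85, [0.6974, -0.1947, -0.0006])]
scene square [(0.75, [0.3444, 0.4117, 0.0053])]
scene offcut [(0.93, [0.3455, 0.4102, 0.0035])]
scene pin1_mid [(0.9, [0.4851, -0.3915, 0.0559])]
scene bar_mid [(0.8, [0.2934, 0.2086, 0.019]), (0.65, [0.4962, -0.2057, 0.0162])]
```

View pics/f.png

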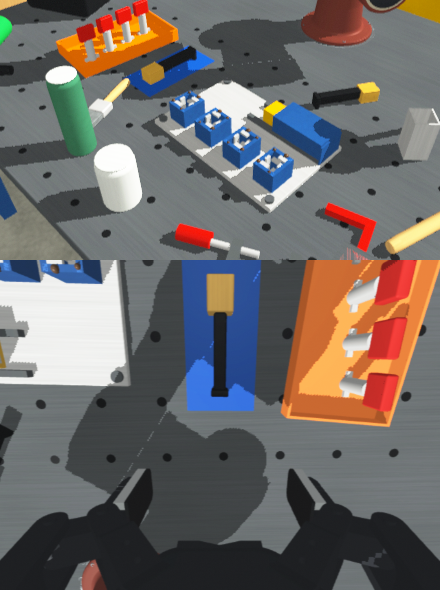

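All is as asked: four pins standing in the tray (100,35), sockets empty, bar centred on its pad (220,340), carriage in the tunnel.

```bash
python3 -c "
from plant import manip
manip.job_done(); print(manip.state()['time'])"
```

```text
the job is handed in; nothing more can be done
the job is handed in; nothing more can be done
```

I finished the job in order and handed it in at about 64 s of the 210 s allowed.

- **Pins:** All four were there. I worked each one out by alternating twists of about 0.57 rad with a light pull. Two of them needed the first turn one way and two the other way. They stand upright in the orange tray.
- **Bar:** I took the one on the pad, farthest to the robot's right. It was knocked to the pad's edge partway through, so I measured it again before picking it up. It now lies centred on its pad.
- **Carriage:** I nudged it about 46 mm in small steps at 2 to 4 N, touching it only with the bar's nose. It then stopped moving, and the force rose to 13 N. About 35 to 38 mm still sticks out of the tunnel, within the expected 20 to 45 mm.
- **Other checks:** The last pictures show the sockets empty and the robot clear of everything. The other things on the table looked undisturbed; I judged that by eye, not by measuring.
- **Disagreements:**
  - In the last check the detector gave the red square almost the same position as the tube offcut. The picture shows the square where it was at the start, so I took that as a false report.
  - At the end the detector reported only one of the four pins, though all four show in the picture.
  - The stop is hidden, so its contact is known only from the force and the carriage's final position.

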